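# Shut the slipway wash-down valve with its tee key

### The job

Shut off the wash-down water: stand the tee key on the valve's square spindle, press and turn it until the socket drops right down over the square, then turn the key clockwise until the valve is fully shut. Leave the key seated upright on the spindle for the morning, and do not disturb the tin, the dish or the reel seat.

Things in the scene. Friction and masses are not known exactly. Their poses are not given: they have to be found in the camera images.
- key_grip (a point): Handle of the loose tee key (dark steel, 81 mm tall, about 0.3 kg, standing upright at the start): a straight bar 100 mm long (along x), 16 mm thick (along y), 18 mm high. The point is the bar's centre, on the key's axis, 72 mm above the key's bottom face; z points up the key. Below the bar comes a round 16 mm neck, 31 mm long.
- key_socket (a point): Centre of the bottom face of the key's square barrel (32 mm wide, 32 mm tall). A square socket 15.5 mm wide and 22 mm deep opens here, its flats along x and y (x is along the handle bar), so it fits the square spindle at every quarter turn. Standing at the start, this face is on the shelf.
- valve_top (a point): Fixed brass stop valve, 132 mm tall to this point: the flat face, on the spindle's axis, on which the key's barrel rests when fully down. From here the steel spindle stands 19 mm up: 13 mm square for 15 mm, then a tip stepped in to 11 and 9 mm. The square's angle is NOT told by this frame or the joint; it differs every time and is seen in a picture or felt.
- valve_outlet (a point): Mouth of the valve's hose tail: it points to the valve's own +x, 82 mm out from the spindle's axis, 78 mm above the shelf. The valve's foot is 80 mm wide, the hexagon nut at its top 34 mm. Nothing to do here.
- spindle (a joint): Turn of the spindle about the vertical, rad: 0 = fully shut (hard stop), growing as it opens, anticlockwise from above; 0.8 to 1.5 at the start. Stiff (0.22 N m), stays where left. Across its corners the key rides 15 mm above fully down; within about 10 degrees of square it drops those 15 mm. Once down, about 12 degrees of play either way.
- tin: Round aluminium tin, 71 mm wide, 40 mm tall; origin at the centre of its underside. Leave alone.
- dish: White ceramic dish of brass swivels, 100 mm wide, 26 mm tall; origin at the centre of its underside. Leave alone.
- reel_seat: Black plastic reel seat lying along its x, 105 mm long, 28 mm wide and high; origin at the centre of its underside. Leave alone.
There are look-alikes about, which are no part of the job. There is more than one size of the part that bears key_grip; the job needs the larger. Several things look just like the part that bears valve_top: the one meant starts farthest to the robot's left.

How it is judged:
On the way, in this order (a step that is already met when the one before it is completed fails the run):
1. the key has dropped right down over the square while the valve is still open (z of key_grip in the frame of valve_top below 0.077 m and horizontal distance between key_grip and valve_top below 0.012 m and value of joint spindle above 0.3 rad), for 0.1 s.
2. the valve is turned fully shut with the key on it (value of joint spindle below 0.09 rad and z of key_grip in the frame of valve_top below 0.079 m and horizontal distance between key_grip and valve_top below 0.012 m), for 0.1 s.
At the end, for the whole second after the job is handed in: The valve is shut (spindle within 0.09 rad, 5 degrees, of its stop) and the key stands at rest, released, on the spindle: down to within 5 mm of fully seated, its handle within 12 mm of the spindle's axis, upright to within 0.12 rad (value of joint spindle below 0.09 rad and z of key_grip in the frame of valve_top below 0.077 m and horizontal distance between key_grip and valve_top below 0.012 m and angle between key_grip's own z axis and vertical below 0.12 rad); the robot touches nothing.
It fails at once if the tin, the dish or the reel seat is moved by more than 30 mm (distance of any of tin, dish, reel_seat from where it was at the start of the episode above 0.03 m).
It also fails if it takes over 64 s, if anything falls off the work surface, if the arm or the gripper's body presses on something with over 40 N, if the wrist force passes 120 N, or if a joint passes its speed limit or range.

### The arm

A 6-joint arm with a two-finger parallel gripper is mounted at the origin on the work surface. World frame = base frame: x ahead of the robot, y to its left, z up, the work surface at z = 0. Lengths are in m, angles in rad, forces in N, time in s.
With the tool pointing down it reaches from about 0.225 to 0.875 m from the base axis. Payload 3.4 kg.
Tool frame: the origin (TCP) lies at the very end of the fingers, on their centre line; the grasp point (between the pads) lies 19 mm behind it; z points along the fingers, y is the direction in which the jaws open and shut (so a half turn about z gives the same grasp; the last joint's range is limited). The gripper opens to 85 mm and grips with 20 to 120 N. Pads are 22 mm wide; open, the fingers measure 114 mm over their backs; the gripper's body (76 mm by 85 mm) begins 54 mm behind the grasp point. The pads swing forward as they close: fully open they stand 13 mm farther back than shut.
Start: joints at [1.103, 0.276, 1.505, -0, 1.361, -0.121], TCP at [0.195, 0.541, 0.231] pointing down, gripper open.
Joint ranges: [-2.89, 2.89], [-0.75, 2.08], [0.22, 2.7], [-1.18, 4.32], [0.11, 2.71], [-2.7, 2.7]. Speed limits (rad/s): [2.57, 2.57, 3.14, 3.14, 3.14, 3.14].

### API

Orientations are given as a unit quaternion [w, x, y, z].
In Python, from rig import get_state, get_image, calibration, sign_off gives the robot as it stands. The module is installed in compiled form; this text tells all that it offers.
- The arm moves only by the tool drive_tool, never from a script. Its argument "targets" is one flat list of numbers, 7 for each row, row after row: the turn, a rotation vector about the tool's x, y, z in degrees, then the shift along the tool's x, y, z in mm, then the opening, from 0 (shut) to 1 (fully open). In form: [wx, wy, wz, tx, ty, tz, fingers, wx, wy, wz, tx, ty, tz, fingers, ...]. A call has 1 to 12 rows; each row shifts and turns the commanded pose from where the row before left it, along the tool's axes as they then stand; what a row does not reach is not made up. A row lasts 1/8 s, in which the tool goes at most 62.5 mm and 10.7 degrees, less where a joint would pass 70% of its speed; a pose out of reach is approached as far as the arm can. A call is refused whole if a number of a shift passes 62.5 or a number of a turn 10.7, either way. A call with a gripper value outside its range is refused whole. The fingers move at their own pace and stop on an object; "grip_force" is the grip in N (left out, the last holds). Time passes only in rows, so rows that do not move let the fingers close. It gives the time, the measured TCP pose, the force and the opening at its end, in the units of the state.
- get_state(): the state, without advancing time (a new reading comes with each control period).
- get_image(name): name is "scene" or "top"; returns the picture (384x512x3 uint8, red, green, blue); there is no depth.
- calibration(name): a dict with "mtx" (3x3 intrinsics, pixels), "world_to_cam" (4x4, takes a point from world to camera coordinates). Camera axes: x right, y down, z forward; pixel columns grow to the right and rows downward; lengths in m; the calibration is good to about 2 mm. A picture is of the moment at which its call begins. calibration takes no time and is no camera call.
- sign_off(): hands the job in, once; it reports no verdict.
The state is a dict: "clock": time; "qpos": joint angles; "qd": joint speeds; "effort": joint torques, N m; "position": TCP position; "ee_rot": TCP orientation; "contact_force": force on the tool from outside, world axes, zero at the start; "moment": the same for the moment, N m; "width": finger opening in m.
Only numpy, scipy, OpenCV 4.12 (cv2) and the standard library are available. Lean on these libraries where they do the work, as an engineer would, in place of code of your own. Each camera call takes 0.05 s, during which the arm holds its last target.

## Working session

There is one attempt and no reset: what is moved stays moved. The work goes in short steps, Python scripts to look and compute and a tool call to move; the robot and the scene stay as the last step left them, time stands still between calls to the robot, and variables do not carry over. Pictures are saved under pics/ and viewed, and the job is handed in when it is done.

Besides the shell and the picture viewer there is one more tool, called after "Emit:" as name(argument=value, ...) on one line, values as JSON. drive_tool: Moves the arm, as the interface text tells. Its arguments: {"type":"object","properties":{"targets":{"type":"array"},"grip_force":{"type":"number"}},"required":["targets"]}

```bash
mkdir -p pics
python3 - <<'E'
from rig import *
import cv2
s=get_state()
for k,v in s.items(): print(k,v)
for n in("scene","top"):
    im=get_image(n); cv2.imwrite(f"pics/{n}0.png",im[:,:,::-1]); c=calibration(n); print(n,c["mtx"],c["world_to_cam"])
E
```

```text
clock 0.0
qpos [ 1.10299038e+00  2.76576995e-01  1.50615155e+00 -6.43462117e-06
  1.36069903e+00 -1.20986446e-01]
qd [-1.11397471e-03 -1.10857122e-03  1.07693517e-03 -5.30705275e-05
  1.53792992e-03  1.23661774e-03]
effort [ 1.14549031e-03 -4.16777551e+01 -2.45807683e+01 -3.47126888e-04
  1.11277570e-02 -2.25078367e-06]
position [0.19520209 0.54027845 0.23044264]
ee_rot [-2.63202795e-04  1.72541219e-01  9.85001871e-01 -8.78905709e-04]
contact_force [-0.46635971  0.53780603  0.23402589]
moment [-0.0175463   0.00865143  0.0374761 ]
width 0.08582130049453612
scene [[412.44094375   0.         254.57688521]
 [  0.         412.44094375 187.1074678 ]
 [  0.           0.           1.        ]] [[-0.0379411   0.99927136  0.00414907  0.09281315]
 [ 0.7804552   0.03222541 -0.62438066 -0.37217031]
 [-0.62405942 -0.02045153 -0.78110919  1.31079446]
 [ 0.          0.          0.          1.        ]]
top [[428.43725628   0.         252.42586555]
 [  0.         428.43725628 194.45598933]
 [  0.           0.           1.        ]] [[ 0.01388796 -0.99973315  0.01845948 -0.07310902]
 [-0.98710172 -0.0166525  -0.15922587  0.57170758]
 [ 0.15949078 -0.01601007 -0.98706959  0.9015819 ]
 [ 0.          0.          0.          1.        ]]
```

View pics/scene0.png

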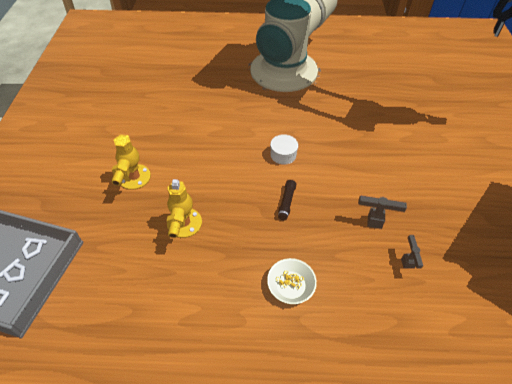

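View pics/top0.png

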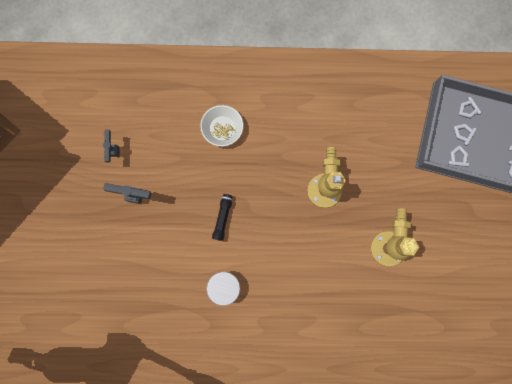

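The scene view shows the large key at about (383,208), the small key at (413,252), and the left-most valve with a bare square spindle at (177,185). The other valve is at (125,145). In the top view the large key is at (127,192) and the target spindle at (337,180). Next I'll zoom in.

Run:
```python
import cv2,numpy as np
s=cv2.imread("pics/scene0.png");t=cv2.imread("pics/top0.png")
def crop(im,x,y,w,h,k): return cv2.resize(im[y:y+h,x:x+w],None,fx=k,fy=k,interpolation=cv2.INTER_NEAREST)
a=crop(s,350,185,80,60,5);b=crop(t,90,165,80,60,5)
c=crop(s,145,165,80,60,5);d=crop(t,300,150,80,60,5)
cv2.imwrite("pics/zoom.png",np.vstack([np.hstack([a,b]),np.hstack([c,d])]))
```

```text
(no output)
```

View pics/zoom.png

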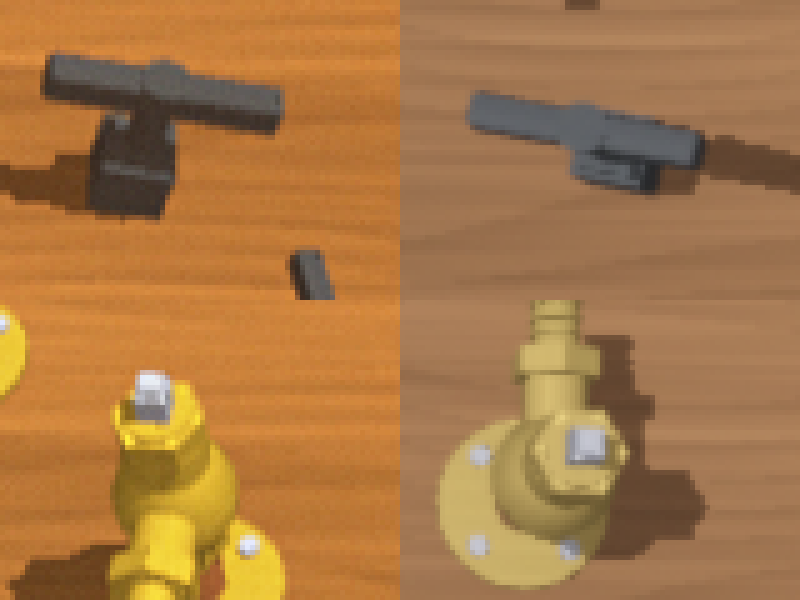

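```bash
cat > h.py <<'E'
import numpy as np,cv2
from rig import *
def cam(n):
    c=calibration(n);W=np.array(c["world_to_cam"]);return np.array(c["mtx"]),W[:3,:3],W[:3,3]
def ray(n,p):
    K,R,t=cam(n);o=-R.T@t;d=R.T@np.linalg.solve(K,[p[0],p[1],1]);return o,d/np.linalg.norm(d)
def onz(n,p,z):
    o,d=ray(n,p);return o+d*(z-o[2])/d[2]
def tri(p,q):
    o1,d1=ray("scene",p);o2,d2=ray("top",q)
    s=np.linalg.lstsq(np.c_[d1,-d2],o2-o1,rcond=None)[0];a=o1+s[0]*d1;b=o2+s[1]*d2
    return (a+b)/2,np.linalg.norm(a-b)*1000
def proj(n,P):
    K,R,t=cam(n);v=K@(R@np.array(P)+t);return v[:2]/v[2]
def crop(im,x,y,w,h,k): return cv2.resize(im[y:y+h,x:x+w],None,fx=k,fy=k,interpolation=cv2.INTER_CUBIC)
E
python3 - <<'E'
from h import *
for n in("scene","top"):
    K,R,t=cam(n);print(n,-R.T@t)
s=cv2.imread("pics/scene0.png");t=cv2.imread("pics/top0.png")
for nm,im,(x,y,w,h),zz in(("scene",s,(165,170,30,32),0.151),("top",t,(325,165,25,30),0.151)):
    hsv=cv2.cvtColor(im,cv2.COLOR_BGR2HSV)[y:y+h,x:x+w]
    m=((hsv[...,1]<60)).astype(np.uint8)
    print(nm,m.sum()); 
    ys,xs=np.nonzero(m);print(xs.mean()+x,ys.mean()+y)
    for r in range(h):
        if m[r].any():print(r+y,' '.join(f"{v:3d}" if mm else ' . ' for v,mm in zip(hsv[r,:,2],m[r])))
K1=crop(s,355,190,60,45,8); K2=crop(t,100,175,60,35,8)
cv2.imwrite("pics/k1.png",K1);cv2.imwrite("pics/k2.png",K2)
cv2.imwrite("pics/k3.png",np.hstack([crop(s,165,172,25,25,15),crop(t,325,165,25,25,15)]))
E
```

```text
scene [ 1.11199732 -0.05394442  0.79111258]
top [ 0.42155487 -0.04913477  0.98230427]
scene 64
175.046875 183.765625
179  .   .   .   .   .   .   .   .  211 215 213  .   .   .   .   .   .   .   .   .   .   .   .   .   .   .   .   .   .   . 
180  .   .   .   .   .   .   .   .  249 248 247 231 210 185  .   .   .   .   .   .   .   .   .   .   .   .   .   .   .   . 
181  .   .   .   .   .   .   .  200 246 241 242 242 224 216  .   .   .   .   .   .   .   .   .   .   .   .   .   .   .   . 
182  .   .   .   .   .   .   .  185 224 227 225 228 216 213  .   .   .   .   .   .   .   .   .   .   .   .   .   .   .   . 
183  .   .   .   .   .   .   .  174 187 172 171 188 213 171  .   .   .   .   .   .   .   .   .   .   .   .   .   .   .   . 
184  .   .   .   .   .   .   .  191 195 167 165 185 218 151  .   .   .   .   .   .   .   .   .   .   .   .   .   .   .   . 
185  .   .   .   .   .   .   .  171 182 160 164 169 208 165  .   .   .   .   .   .   .   .   .   .   .   .   .   .   .   . 
186  .   .   .   .   .   .   .  122 121 118 123 121 128 159  .   .   .   .   .   .   .   .   .   .   .   .   .   . 
[... 431 characters left out ...]
   .   .   .  153 180 201 204 203 201 188  .   .   .   .   .   .   .   .   . 
177  .   .   .   .   .   .   .   .  161 155 183 205 208 207 204 176  .   .   .   .   .   .   .   .   . 
178  .   .   .   .   .   .   .   .  160 157 183 205 209 207 204 176  .   .   .   .   .   .   .   .   . 
179  .   .   .   .   .   .   .   .  160 157 182 203 206 205 204 178  .   .   .   .   .   .   .   .   . 
180  .   .   .   .   .   .   .   .  159 159 184 188 187 188 199 182  .   .   .   .   .   .   .   .   . 
181  .   .   .   .   .   .   .   .  148 165 198 178 156 152 155 147  .   .   .   .   .   .   .   .   . 
182  .   .   .   .   .   .   .   .  148 126 134 128 122 120 116  .   .   .   .   .   .   .   .   .   .
```

View pics/k1.png

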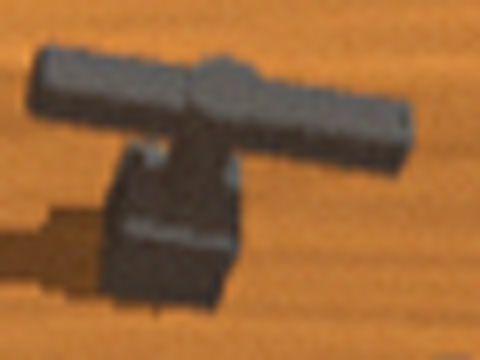

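View pics/k2.png

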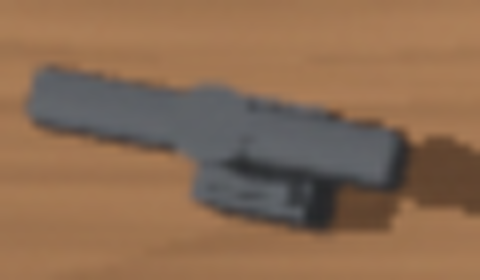

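View pics/k3.png

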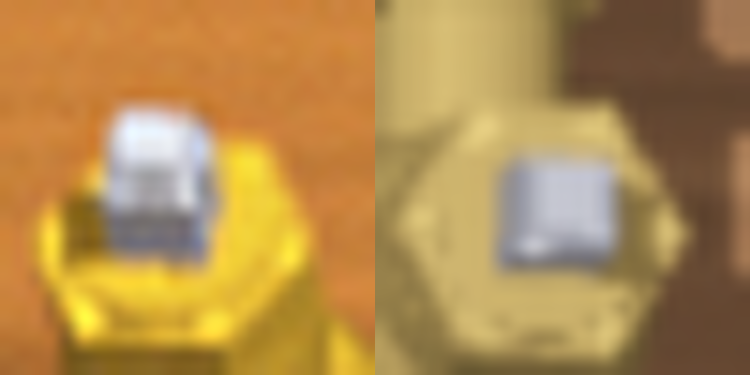

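Run:
```python
from h import *
f=lambda u,v,k,x,y:((u+.5)/k-.5+x,(v+.5)/k-.5+y)
print("tip",tri((174.8,180.9),(337.3,177.6)), onz("top",(337.3,177.6),.151),onz("scene",(174.8,180.9),.151))
b1=f(225,88,8,355,190);b2=f(213,124,8,100,175)
print("boss",tri(b1,b2),onz("top",b2,.081),onz("scene",b1,.081))
# ends of top face
for a,b in(((44,62),(36,94)),((408,120),(389,158))):
    a=f(*a,8,355,190);b=f(*b,8,100,175)
    print(tri(a,b),onz("top",b,.081),onz("scene",a,.081))
# projection of hypotheses on top: square corners
for z in(.151,.147,.132):
    print(z,proj("top",onz("top",(337.3,177.6),.151)*[1,1,0]+[0,0,z]),proj("scene",onz("top",(337.3,177.6),.151)*[1,1,0]+[0,0,z]))
s=get_state();from scipy.spatial.transform import Rotation as Ro
w=s["ee_rot"];print(Ro.from_quat([w[1],w[2],w[3],w[0]]).as_matrix().round(4))
```

```text
tip (array([ 0.59237832, -0.23073373,  0.15234292]), np.float64(0.6655594379842135)) [ 0.59262061 -0.23068695  0.151     ] [ 0.59124386 -0.23145058  0.151     ]
boss (array([0.57177506, 0.20372482, 0.08292425]), np.float64(0.2578114331902451)) [0.5721135  0.20439952 0.081     ] [0.57032416 0.20428815 0.081     ]
(array([0.57353239, 0.19472235, 0.11006264]), np.float64(89.62081452971428)) [0.57939013 0.25162623 0.081     ] [0.56349704 0.15665207 0.081     ]
(array([0.57571292, 0.20434291, 0.07788904]), np.float64(92.16831025419096)) [0.56376485 0.15742245 0.081     ] [0.57905362 0.25152493 0.081     ]
0.151 [337.3 177.6] [175.06988204 181.44109458]
0.147 [336.87090861 177.99713104] [175.36062893 182.70218103]
0.132 [335.29652256 179.45425085] [176.43172529 187.34795758]
[[-9.405e-01  3.399e-01 -8.000e-04]
 [ 3.399e-01  9.405e-01 -1.500e-03]
 [ 2.000e-04 -1.700e-03 -1.000e+00]]
```

```bash
cat >> h.py <<'E'
from scipy.spatial.transform import Rotation as Ro
def go(target,psi=None):
    s=get_state();w=s["ee_rot"];R=Ro.from_quat([w[1],w[2],w[3],w[0]]).as_matrix();p=np.array(s["position"])
    print("t",s["clock"],"pos",p.round(4),"psi",np.degrees(np.arctan2(R[1,0],R[0,0])).round(2),"tilt",R[:2,2].round(4),"q6",np.degrees(s["qpos"][5]).round(1))
    print("F",np.round(s["contact_force"],1),"M",np.round(s["moment"],2),"w",round(s["width"],4))
    if target is not None: print("shift mm",((R.T@(np.array(target)-p))*1000).round(1))
    if psi is not None: print("turn z",(np.degrees(np.arctan2(R[1,0],R[0,0]))-psi).round(2))
E
python3 - <<'E'
from h import *
print(onz("scene",(443,262),0),onz("top",(68,190),0))
go([.5715,.2044,.16],80.7)
E
```

```text
[0.66913036 0.33773018 0.        ] [0.58351109 0.36076208 0.        ]
t 0.1 pos [0.1952 0.5403 0.2305] psi 160.13 tilt [-0.0008 -0.0015] q6 -6.9
F [-0.1 -0.3 -0.3] M [-0.01  0.   -0.02] w 0.0856
shift mm [-468.1 -187.9   70.7]
turn z 79.43
```

Emit:
drive_tool(targets=[0,0,0,-39,-15.7,4,0.6,0,0,0,-39,-15.7,4,0.6,0,0,0,-39,-15.7,4,0.6,0,0,0,-39,-15.7,4,0.6,0,0,0,-39,-15.7,4,0.6,0,0,0,-39,-15.7,4,0.6,0,0,0,-39,-15.7,4,0.6,0,0,0,-39,-15.7,4,0.6,0,0,0,-39,-15.7,4,0.6,0,0,0,-39,-15.7,4,0.6,0,0,0,-39,-15.7,4,0.6,0,0,0,-39,-15.7,4,0.6])

```text
clock: 1.6
position: [0.5722, 0.2035, 0.1827]
ee_rot: [-0.0, 0.173, 0.985, -0.0]
contact_force: [0.6, -0.4, -0.7]
width: 0.0512
```

Emit:
drive_tool(targets=[0,0,9.9,0,0,0,0.6,0,0,9.9,0,0,0,0.6,0,0,9.9,0,0,0,0.6,0,0,9.9,0,0,0,0.6,0,0,9.9,0,0,0,0.6,0,0,9.9,0,0,0,0.6,0,0,9.9,0,0,0,0.6,0,0,9.9,0,0,0,0.6])

```text
clock: 2.6
position: [0.5712, 0.2045, 0.1827]
ee_rot: [-0.0, 0.763, 0.647, -0.001]
contact_force: [-0.1, 0.3, 0.4]
width: 0.0513
```

Run:
```python
from h import *
go([.5715,.2044,.055],80.7)
cv2.imwrite("pics/a.png",np.hstack([crop(get_image("scene")[:,:,::-1],330,120,150,120,2.6),crop(get_image("top")[:,:,::-1],50,110,150,120,2.6)]))
```

```text
t 2.6 pos [0.5712 0.2045 0.1827] psi 80.61 tilt [-0.0012 -0.0002] q6 22.5
F [-0.1  0.3  0.4] M [-0.02  0.06 -0.  ] w 0.0513
shift mm [  0.    0.4 127.7]
turn z -0.09
```

View pics/a.png

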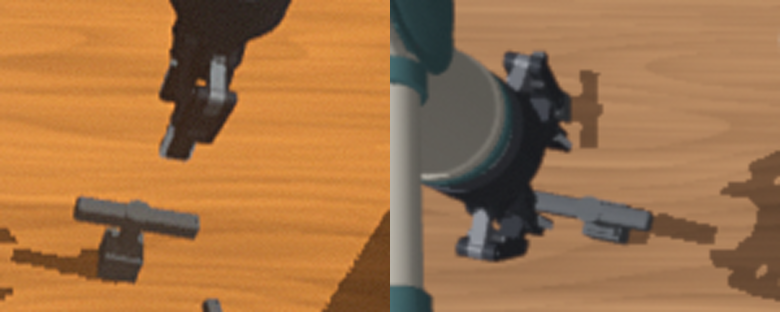

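Run:
```python
from h import *
p=proj("scene",[.5712,.2045,.1827]);print(p,(p-[330,120])*2.6)
p=proj("top",[.5712,.2045,.1827]);print(p,(p-[50,110])*2.6+[390,0])
```

```text
[395.68557008 169.81251125] [170.78248221 129.51252926]
[111.43578866 181.41817509] [549.73305053 185.68725522]
```

Emit:
drive_tool(targets=[0,0,0,0,0,30,0.6,0,0,0,0,0,30,0.6,0,0,0,0,0,20,0.6,0,0,0,0,0,5,0.6,0,0,0,0,0,0,0.6])

```text
clock: 3.32
position: [0.5717, 0.2046, 0.0983]
ee_rot: [-0.0, 0.76, 0.649, -0.0]
contact_force: [0.4, -0.1, 0.7]
width: 0.051
```

Run:
```python
from h import *
go([.5715,.2044,.055],80.7)
cv2.imwrite("pics/b.png",np.hstack([crop(get_image("scene")[:,:,::-1],330,120,150,120,2.6),crop(get_image("top")[:,:,::-1],50,110,150,120,2.6)]))
```

```text
t 3.325 pos [0.5717 0.2046 0.0983] psi 81.0 tilt [-0.0001  0.0001] q6 22.1
F [ 0.4 -0.1  0.7] M [0.03 0.   0.03] w 0.051
shift mm [-0.2 -0.1 43.3]
turn z 0.3
```

View pics/b.png

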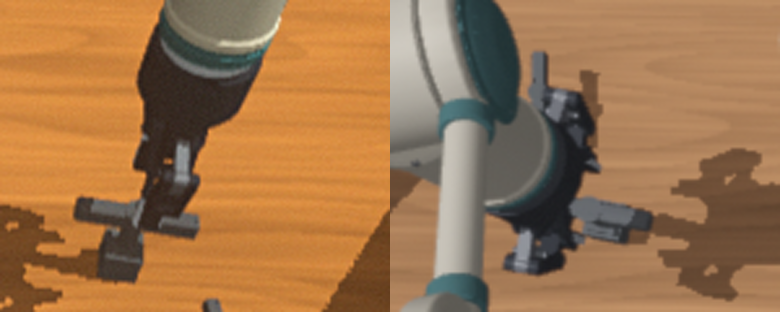

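The picture shows the fingers straddling the bar, centred on the boss. I'll descend and close.

Emit:
drive_tool(targets=[0,0,0,0,0,20,0.6,0,0,0,0,0,18,0.6,0,0,0,0,0,6,0.6,0,0,0,0,0,0,0.0,0,0,0,0,0,0,0.0,0,0,0,0,0,0,0.0,0,0,0,0,0,0,0.0,0,0,0,0,0,0,0.0,0,0,0,0,0,0,0.0], grip_force=100)

```text
clock: 4.55
position: [0.5722, 0.2048, 0.0555]
ee_rot: [0.0, 0.761, 0.649, 0.001]
contact_force: [-1.0, -0.5, 6.0]
width: 0.0142
```

Run:
```python
from h import *
go([.5715,.2044,.055],80.7)
```

```text
t 4.55 pos [0.5722 0.2048 0.0555] psi 80.93 tilt [0.0019 0.0006] q6 22.2
F [-1.  -0.5  6. ] M [0.04 0.08 0.02] w 0.0142
shift mm [-0.5 -0.6  0.4]
turn z 0.23
```

Emit:
drive_tool(targets=[0,0,0,0,0,-15,0,0,0,0,0,0,-30,0,0,0,0,0,0,-40,0,0,0,0,0,0,-40,0,0,0,0,0,0,-40,0,0,0,0,0,0,-30,0,0,0,0,0,0,0,0])

```text
clock: 5.42
position: [0.5728, 0.2048, 0.2521]
ee_rot: [0.001, 0.761, 0.649, 0.003]
contact_force: [0.3, -0.0, -3.5]
width: 0.014
```

Emit:
drive_tool(targets=[0,0,0,-20,4,0,0,0,0,0,-35,7,0,0,0,0,0,-40,8,0,0,0,0,0,-40,8,0,0,0,0,0,-40,8,0,0,0,0,0,-40,8,0,0,0,0,0,-40,8,0,0,0,0,0,-40,8,0,0,0,0,0,-40,8,0,0,0,0,0,-30,6,0,0,0,0,0,-20,4,0,0,0,0,0,0,0,0,0])

```text
clock: 6.92
position: [0.586, -0.1892, 0.2477]
ee_rot: [-0.001, 0.762, 0.648, -0.001]
contact_force: [0.8, 0.7, -2.9]
width: 0.0141
```

Run:
```python
from h import *
go([.5924,-.2307,.24],90)
a=get_image("scene");b=get_image("top")
cv2.imwrite("pics/sc.png",a[:,:,::-1]);cv2.imwrite("pics/tc.png",b[:,:,::-1])
cv2.imwrite("pics/c.png",np.hstack([crop(a[:,:,::-1],100,80,150,120,2.6),crop(b[:,:,::-1],280,110,150,120,2.6)]))
```

```text
t 6.925 pos [ 0.586  -0.1892  0.2477] psi 80.79 tilt [-0.0026  0.0011] q6 -15.2
F [ 0.8  0.7 -2.9] M [0.02 0.   0.05] w 0.0141
shift mm [-39.9  13.    7.7]
turn z -9.21
```

View pics/c.png

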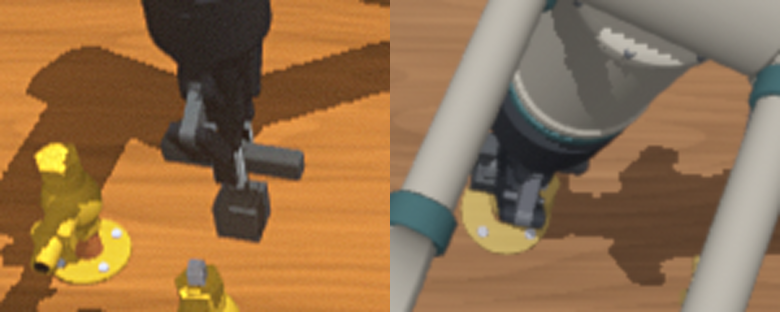

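Emit:
drive_tool(targets=[0,0,0,-20,6,4,0,0,0,0,-20,7,4,0,0,0,-9.2,0,0,0,0,0,0,0,0,0,0,0])

```text
clock: 7.52
position: [0.5936, -0.2303, 0.2407]
ee_rot: [-0.0, 0.707, 0.707, -0.0]
contact_force: [0.5, -0.5, -2.8]
width: 0.0141
```

Run:
```python
from h import *
go([.5924,-.2307,.24],90)
a=get_image("scene");b=get_image("top")
cv2.imwrite("pics/sd.png",a[:,:,::-1]);cv2.imwrite("pics/td.png",b[:,:,::-1])
cv2.imwrite("pics/d.png",crop(a[:,:,::-1],130,120,90,75,8))
```

```text
t 7.525 pos [ 0.5936 -0.2303  0.2407] psi 89.99 tilt [-0.0005  0.0001] q6 -27.5
F [ 0.5 -0.5 -2.8] M [-0.02  0.   -0.02] w 0.0141
shift mm [-0.4 -1.2  0.7]
turn z -0.01
```

View pics/d.png

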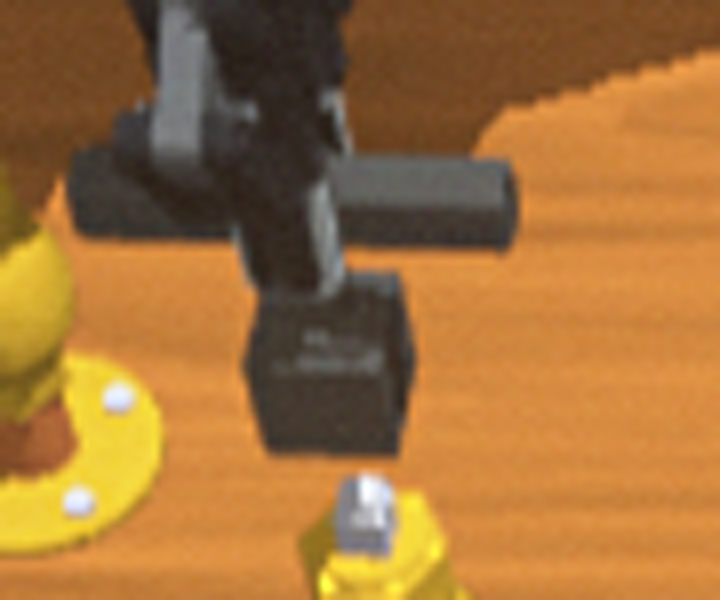

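Run:
```python
from h import *
c=np.array([.5936,-.2303]);zb=.2407-.0555
S=lambda n,P:(((np.array(proj(n,P))-[130,120])+.5)*8-.5).round(0)
for z in(zb,zb+.032):
    for dx,dy in((1,1),(1,-1),(-1,-1),(-1,1)): print(round(z,3),dx,dy,S("scene",[c[0]+dx*.016,c[1]+dy*.016,z]))
for dy in(-1,1):
  for dx in (-1,1):
    for z in (zb+.063,zb+.081): print("bar",dx,dy,z,S("scene",[c[0]+dx*.008,c[1]+dy*.05,z]))
print("tip",S("scene",[.5924,-.2307,.151]))
a=cv2.imread("pics/sd.png");cv2.imwrite("pics/d2.png",cv2.convertScaleAbs(crop(a,155,145,35,45,13),alpha=2.2))
```

```text
0.185 1 1 [400. 461.]
0.185 1 -1 [267. 457.]
0.185 -1 -1 [290. 357.]
0.185 -1 1 [420. 361.]
0.217 1 1 [381. 372.]
0.217 1 -1 [244. 368.]
0.217 -1 -1 [268. 268.]
0.217 -1 1 [402. 272.]
bar -1 -1 0.2482 [ 92. 196.]
bar -1 -1 0.2662 [ 75. 139.]
bar 1 -1 0.2482 [ 77. 246.]
bar 1 -1 0.2662 [ 60. 190.]
bar -1 1 0.2482 [526. 209.]
bar -1 1 0.2662 [517. 152.]
bar 1 1 0.2482 [517. 260.]
bar 1 1 0.2662 [508. 203.]
tip [364. 494.]
```

View pics/d2.png

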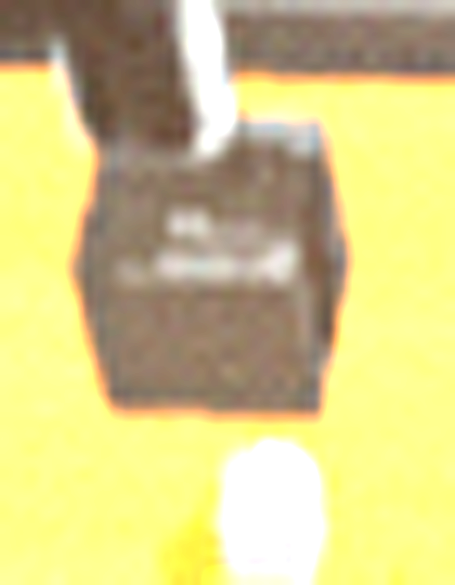

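Emit:
drive_tool(targets=[0,0,0,0,-1,12,0,0,0,0,0,0,12,0,0,0,0,0,0,9,0,0,0,0,0,0,0,0])

```text
clock: 8.12
position: [0.5918, -0.2289, 0.2068]
ee_rot: [-0.001, 0.706, 0.708, -0.0]
contact_force: [0.4, -0.4, -3.3]
width: 0.0146
```

Emit:
drive_tool(targets=[0,0,0,0,0,3,0,0,0,0,0,0,3,0,0,0,0,0,0,0,0])

```text
clock: 8.5
position: [0.5926, -0.2294, 0.2025]
ee_rot: [0.0, 0.706, 0.708, 0.0]
contact_force: [0.5, -0.3, -3.4]
width: 0.0144
```

Run:
```python
from h import *
go([.5924,-.2307,.1875],90)
a=get_image("scene")
cv2.imwrite("pics/e.png",crop(a[:,:,::-1],130,120,90,90,6))
```

```text
t 8.5 pos [ 0.5926 -0.2294  0.2025] psi 90.13 tilt [ 0.0005 -0.0002] q6 -27.6
F [ 0.5 -0.3 -3.4] M [-0.01  0.01  0.24] w 0.0144
shift mm [-1.3 -0.2 15. ]
turn z 0.13
```

View pics/e.png

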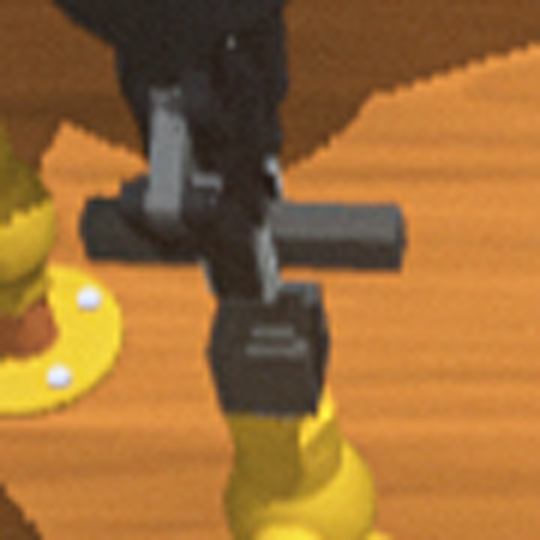

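The barrel now sits over the tip in the picture, with no vertical load. Pressing down in small steps.

Emit:
drive_tool(targets=[0,0,0,-0.7,0,2,0,0,0,0,0,0,2,0,0,0,0,0,0,0,0])

```text
clock: 8.93
position: [0.5921, -0.2303, 0.1977]
ee_rot: [-0.0, 0.706, 0.708, -0.0]
contact_force: [0.4, -0.2, -3.4]
width: 0.0142
```

Run:
```python
from h import *
go([.5924,-.2307,.1875],90)
```

```text
t 8.925 pos [ 0.5921 -0.2303  0.1977] psi 90.13 tilt [-0.001  -0.0001] q6 -27.6
F [ 0.4 -0.2 -3.4] M [-0.18  0.02 -0.03] w 0.0142
shift mm [-0.4  0.3 10.2]
turn z 0.13
```

Emit:
drive_tool(targets=[0,0,0,0,0,4,0,0,0,0,0,0,4,0,0,0,0,0,0,2,0,0,0,0,0,0,0,0])

```text
clock: 9.43
position: [0.5923, -0.2302, 0.1879]
ee_rot: [-0.0, 0.706, 0.708, -0.0]
contact_force: [-0.7, -1.9, -3.6]
width: 0.014
```

Run:
```python
from h import *
go([.5924,-.2307,.1875],90)
a=get_image("scene")
cv2.imwrite("pics/f.png",crop(a[:,:,::-1],130,120,90,90,6))
```

```text
t 9.425 pos [ 0.5923 -0.2302  0.1879] psi 90.13 tilt [-0.0005 -0.0001] q6 -27.6
F [-0.7 -1.9 -3.6] M [-0.31  0.08 -0.02] w 0.014
shift mm [-0.5  0.1  0.4]
turn z 0.13
```

View pics/f.png

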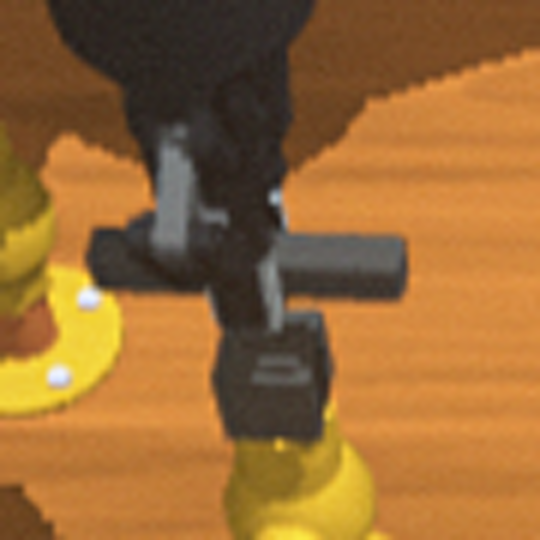

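Emit:
drive_tool(targets=[0,0,0,0,0,1.5,0,0,0,0,0,0,0,0])

```text
clock: 9.72
position: [0.5928, -0.2302, 0.1875]
ee_rot: [0.001, 0.706, 0.708, 0.0]
contact_force: [-0.8, -0.8, 0.1]
width: 0.0143
```

Run:
```python
from h import *
go([.5924,-.2307,.1875],90)
```

```text
t 9.725 pos [ 0.5928 -0.2302  0.1875] psi 90.13 tilt [ 0.0013 -0.0006] q6 -27.6
F [-0.8 -0.8  0.1] M [-0.38  0.05  0.2 ] w 0.0143
shift mm [-0.5 -0.4 -0. ]
turn z 0.13
```

Fully down: it bottomed at TCP z 0.1875, as expected. Now turning clockwise.

Emit:
drive_tool(targets=[0,0,5,0,0,0,0,0,0,5,0,0,0,0,0,0,5,0,0,0,0,0,0,5,0,0,0,0,0,0,5,0,0,0,0,0,0,5,0,0,0,0])

```text
clock: 10.48
position: [0.592, -0.2314, 0.1875]
ee_rot: [0.001, 0.866, 0.5, -0.001]
contact_force: [-2.6, -3.2, 0.4]
width: 0.0143
```

Run:
```python
from h import *
go([.5924,-.2307,.1875],0)
```

```text
t 10.475 pos [ 0.592  -0.2314  0.1875] psi 60.01 tilt [-0.0004 -0.0028] q6 2.5
F [-2.6 -3.2  0.4] M [-0.8   0.42  0.28] w 0.0143
shift mm [0.8 0.  0. ]
turn z 60.01
```

Emit:
drive_tool(targets=[0,0,5,0,0,0,0,0,0,5,0,0,0,0,0,0,5,0,0,0,0])

```text
clock: 10.85
position: [0.592, -0.2315, 0.1875]
ee_rot: [0.001, 0.924, 0.383, -0.001]
contact_force: [-2.1, -2.9, 0.8]
width: 0.014
```

Run:
```python
from h import *
go([.5924,-.2307,.1875],0)
```

```text
t 10.85 pos [ 0.592  -0.2315  0.1875] psi 45.01 tilt [-0.0004 -0.0031] q6 17.5
F [-2.1 -2.9  0.8] M [-0.85  0.43  0.12] w 0.014
shift mm [ 0.8 -0.3  0. ]
turn z 45.01
```

Emit:
drive_tool(targets=[0,0,5,0,0,0,0,0,0,5,0,0,0,0])

```text
clock: 11.1
position: [0.592, -0.2316, 0.1875]
ee_rot: [0.002, 0.954, 0.301, -0.001]
contact_force: [-2.8, -4.6, 1.0]
width: 0.0141
```

Run:
```python
from h import *
go(None)
```

```text
t 11.1 pos [ 0.592  -0.2316  0.1875] psi 35.01 tilt [-0.0004 -0.0033] q6 27.5
F [-2.8 -4.6  1. ] M [-0.85  0.4   0.19] w 0.0141
```

Emit:
drive_tool(targets=[0,0,5,0,0,0,0,0,0,5,0,0,0,0])

```text
clock: 11.35
position: [0.5919, -0.2317, 0.1875]
ee_rot: [0.002, 0.976, 0.217, -0.001]
contact_force: [-1.9, -3.6, 0.6]
width: 0.0143
```

Run:
```python
from h import *
go(None)
```

```text
t 11.35 pos [ 0.5919 -0.2317  0.1875] psi 25.01 tilt [-0.0005 -0.0035] q6 37.5
F [-1.9 -3.6  0.6] M [-0.87  0.52  0.22] w 0.0143
```

Emit:
drive_tool(targets=[0,0,5,0,0,0,0])

```text
clock: 11.48
position: [0.5919, -0.2317, 0.1875]
ee_rot: [0.002, 0.985, 0.174, -0.001]
contact_force: [-2.6, -3.2, 0.4]
width: 0.0141
```

Run:
```python
from h import *
go(None)
```

```text
t 11.475 pos [ 0.5919 -0.2317  0.1875] psi 20.01 tilt [-0.0006 -0.0035] q6 42.5
F [-2.6 -3.2  0.4] M [-0.89  0.49  0.32] w 0.0141
```

Emit:
drive_tool(targets=[0,0,5,0,0,0,0,0,0,5,0,0,0,0])

```text
clock: 11.72
position: [0.5918, -0.2318, 0.1875]
ee_rot: [0.002, 0.996, 0.087, -0.001]
contact_force: [-1.5, -3.9, 1.1]
width: 0.0142
```

Run:
```python
from h import *
go(None)
```

```text
t 11.725 pos [ 0.5918 -0.2318  0.1875] psi 10.01 tilt [-0.0008 -0.0037] q6 52.5
F [-1.5 -3.9  1.1] M [-0.92  0.49  0.29] w 0.0142
```

Emit:
drive_tool(targets=[0,0,5,0,0,0,0])

```text
clock: 11.85
position: [0.5918, -0.2318, 0.1875]
ee_rot: [0.002, 0.999, 0.044, -0.001]
contact_force: [-2.1, -4.7, 0.7]
width: 0.014
```

Run:
```python
from h import *
go(None)
```

```text
t 11.85 pos [ 0.5918 -0.2318  0.1875] psi 5.01 tilt [-0.0008 -0.0037] q6 57.5
F [-2.1 -4.7  0.7] M [-0.92  0.51  0.09] w 0.014
```

Emit:
drive_tool(targets=[0,0,5,0,0,0,0])

```text
clock: 11.98
position: [0.5918, -0.2318, 0.1875]
ee_rot: [0.002, 1.0, 0.0, -0.0]
contact_force: [-2.5, -4.0, 1.4]
width: 0.0145
```

Run:
```python
from h import *
go(None)
cv2.imwrite("pics/g.png",np.hstack([crop(get_image("scene")[:,:,::-1],130,120,90,90,4),crop(get_image("top")[:,:,::-1],300,110,90,90,4)]))
```

```text
t 11.975 pos [ 0.5918 -0.2318  0.1875] psi 0.01 tilt [-0.0009 -0.0038] q6 62.5
F [-2.5 -4.   1.4] M [-0.95  0.49  0.14] w 0.0145
```

View pics/g.png

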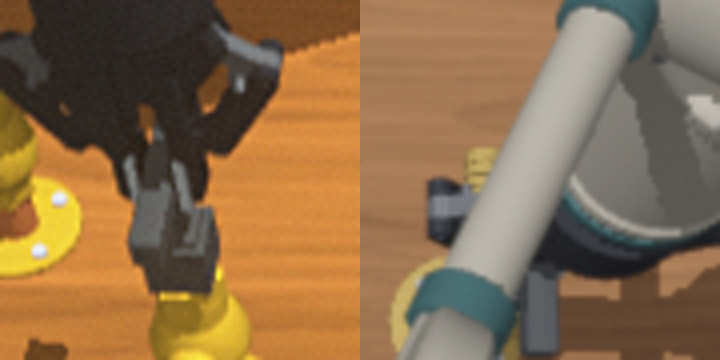

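The bar turned with the gripper and now lies along x. There's been no stop after 90°, so I'll keep going.

Emit:
drive_tool(targets=[0,0,5,0,0,0,0,0,0,0,0,0,0,0])

```text
clock: 12.32
position: [0.5917, -0.2318, 0.1875]
ee_rot: [0.002, 0.999, -0.042, -0.0]
contact_force: [-2.4, -3.2, 1.1]
width: 0.0143
```

Run:
```python
from h import *
go(None)
```

```text
t 12.325 pos [ 0.5917 -0.2318  0.1875] psi -4.86 tilt [-0.0011 -0.0037] q6 67.4
F [-2.4 -3.2  1.1] M [-0.93  0.54  0.2 ] w 0.0143
```

Emit:
drive_tool(targets=[0,0,5,0,0,0,0,0,0,0,0,0,0,0])

```text
clock: 12.58
position: [0.5916, -0.2318, 0.1875]
ee_rot: [0.002, 0.996, -0.086, -0.0]
contact_force: [-3.2, -5.4, 0.7]
width: 0.0141
```

Run:
```python
from h import *
go(None)
```

```text
t 12.575 pos [ 0.5916 -0.2318  0.1875] psi -9.85 tilt [-0.0012 -0.0038] q6 72.4
F [-3.2 -5.4  0.7] M [-1.    0.58  0.21] w 0.0141
```

Emit:
drive_tool(targets=[0,0,4,0,0,0,0,0,0,0,0,0,0,0])

```text
clock: 12.82
position: [0.5916, -0.2318, 0.1874]
ee_rot: [0.002, 0.993, -0.12, -0.0]
contact_force: [-3.8, -5.4, 0.5]
width: 0.0143
```

Run:
```python
from h import *
go(None)
```

```text
t 12.825 pos [ 0.5916 -0.2318  0.1874] psi -13.81 tilt [-0.0014 -0.0039] q6 76.3
F [-3.8 -5.4  0.5] M [-0.89  0.59  0.43] w 0.0143
```

Emit:
drive_tool(targets=[0,0,3,0,0,0,0,0,0,0,0,0,0,0])

```text
clock: 13.08
position: [0.5916, -0.2319, 0.1875]
ee_rot: [0.002, 0.989, -0.146, -0.0]
contact_force: [-2.1, -4.4, 0.1]
width: 0.0141
```

Run:
```python
from h import *
go(None)
```

```text
t 13.075 pos [ 0.5916 -0.2319  0.1875] psi -16.79 tilt [-0.0015 -0.004 ] q6 79.3
F [-2.1 -4.4  0.1] M [-0.98  0.65  0.46] w 0.0141
```

Emit:
drive_tool(targets=[0,0,3,0,0,0,0,0,0,0,0,0,0,0])

```text
clock: 13.32
position: [0.5915, -0.2318, 0.1874]
ee_rot: [0.002, 0.985, -0.172, -0.0]
contact_force: [-3.2, -4.3, 1.0]
width: 0.0142
```

Run:
```python
from h import *
go(None)
```

```text
t 13.325 pos [ 0.5915 -0.2318  0.1874] psi -19.78 tilt [-0.0016 -0.004 ] q6 82.3
F [-3.2 -4.3  1. ] M [-0.98  0.57  0.52] w 0.0142
```

Emit:
drive_tool(targets=[0,0,3,0,0,0,0,0,0,0,0,0,0,0])

```text
clock: 13.58
position: [0.5915, -0.2318, 0.1874]
ee_rot: [0.002, 0.98, -0.197, -0.0]
contact_force: [-3.8, -3.8, 1.5]
width: 0.0141
```

Run:
```python
from h import *
go(None)
cv2.imwrite("pics/g2.png",np.hstack([crop(get_image("scene")[:,:,::-1],130,120,90,90,4),crop(get_image("top")[:,:,::-1],300,110,90,90,4)]))
```

```text
t 13.575 pos [ 0.5915 -0.2318  0.1874] psi -22.76 tilt [-0.0016 -0.004 ] q6 85.3
F [-3.8 -3.8  1.5] M [-0.99  0.65  0.65] w 0.0141
```

View pics/g2.png

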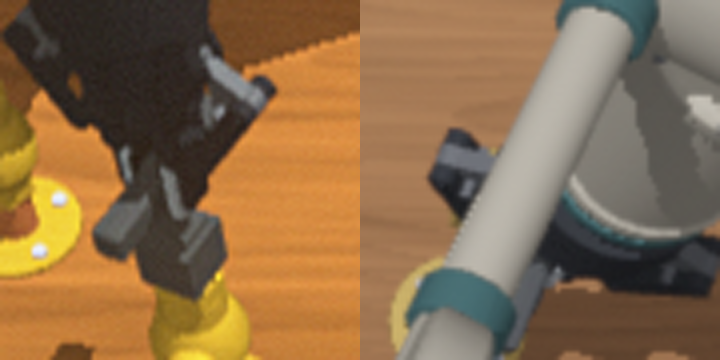

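Emit:
drive_tool(targets=[0,0,4,0,0,0,0,0,0,0,0,0,0,0], grip_force=120)

```text
clock: 13.92
position: [0.5914, -0.2318, 0.1875]
ee_rot: [0.002, 0.973, -0.232, -0.0]
contact_force: [-3.4, -4.9, 1.1]
width: 0.0135
```

Run:
```python
from h import *
go(None)
```

```text
t 13.925 pos [ 0.5914 -0.2318  0.1875] psi -26.84 tilt [-0.0017 -0.0038] q6 89.4
F [-3.4 -4.9  1.1] M [-0.97  0.68  0.16] w 0.0135
```

Emit:
drive_tool(targets=[0,0,4,0,0,0,0,0,0,0,0,0,0,0])

```text
clock: 14.18
position: [0.5914, -0.2319, 0.1875]
ee_rot: [0.002, 0.964, -0.266, -0.0]
contact_force: [-2.7, -4.5, 0.7]
width: 0.0138
```

Run:
```python
from h import *
go(None)
a=get_image("scene")[:,:,::-1]
cv2.imwrite("pics/g3.png",crop(a,140,130,70,70,8))
```

```text
t 14.175 pos [ 0.5914 -0.2319  0.1875] psi -30.82 tilt [-0.0017 -0.0039] q6 93.3
F [-2.7 -4.5  0.7] M [-0.96  0.65  0.28] w 0.0138
```

View pics/g3.png

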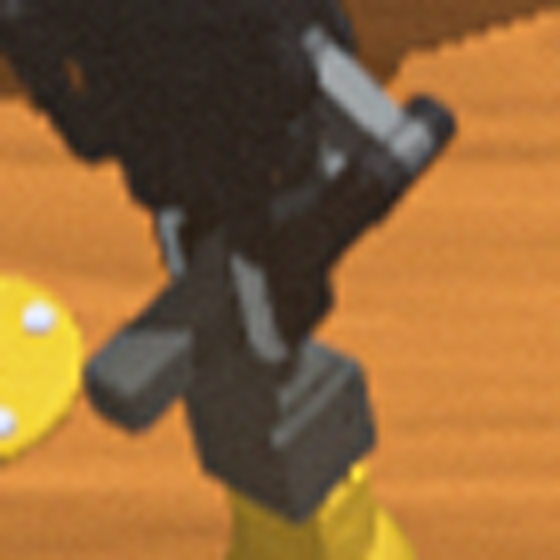

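Run:
```python
from h import *
f=lambda u,v:((u+.5)/8-.5+140,(v+.5)/8-.5+130)
L,C,R=[onz("scene",f(*p),.132)[:2] for p in((205,470),(295,520),(375,440))]
for a,b in((C,L),(C,R)): d=b-a;print(np.linalg.norm(d)*1000,np.degrees(np.arctan2(d[1],d[0])))
im=cv2.imread("pics/g2.png")
cv2.imwrite("pics/g2b.png",cv2.convertScaleAbs(crop(im,80,180,180,130,4),alpha=1.6))
im=cv2.imread("pics/g3.png")
cv2.imwrite("pics/g3b.png",cv2.convertScaleAbs(im,alpha=1.8))
```

```text
29.526289989004223 -120.6415764952338
31.30111168916102 148.2733073228693
```

View pics/g2b.png

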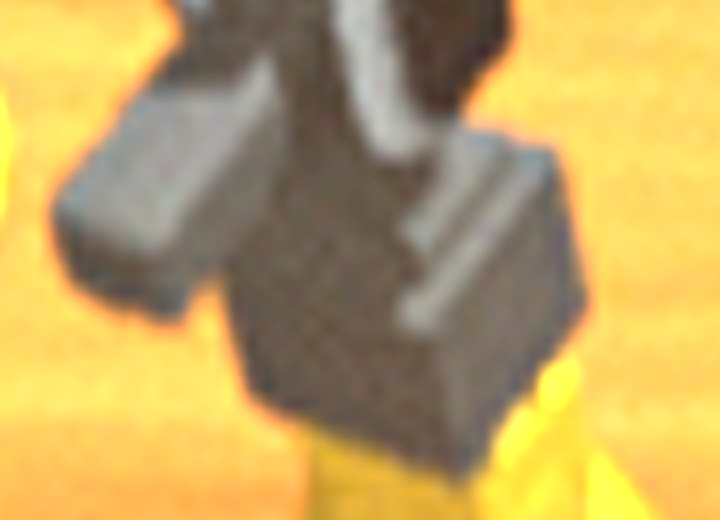

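View pics/g3b.png

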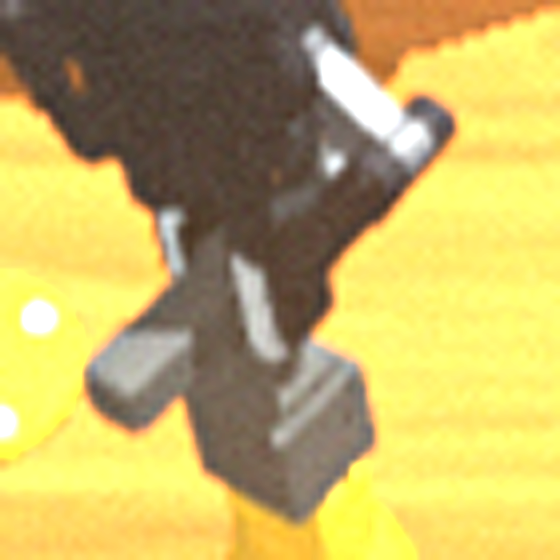

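Run:
```python
from h import *
f=lambda u,v:((u/4+80+.5)/4-.5+130,(v/4+180+.5)/4-.5+120)
L,C,R=[onz("scene",f(*p),.132)[:2] for p in((250,400),(455,475),(585,305))]
for a,b in((C,L),(C,R)): d=b-a;print(np.linalg.norm(d)*1000,np.degrees(np.arctan2(d[1],d[0])))
go(None)
s=cv2.imread("pics/scene0.png");t=cv2.imread("pics/top0.png")
cv2.imwrite("pics/v.png",np.vstack([np.hstack([crop(s,100,125,60,60,6),crop(t,365,200,60,60,6)])]))
cv2.imwrite("pics/sh.png",np.hstack([crop(s,412,150,100,180,3),crop(t,0,50,100,180,3)]))
```

```text
29.913626240897827 -111.36764075508643
30.771393101966762 156.1344986244621
t 14.225 pos [ 0.5914 -0.2318  0.1875] psi -30.81 tilt [-0.0017 -0.0039] q6 93.3
F [-3.4 -4.8  1.4] M [-0.98  0.7   0.28] w 0.0134
```

View pics/v.png

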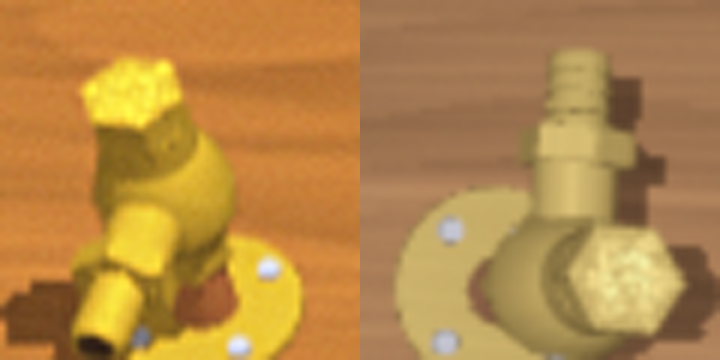

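View pics/sh.png

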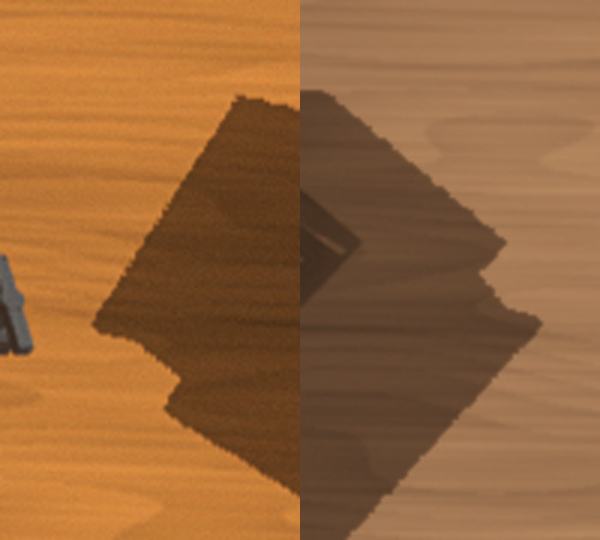

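Run:
```python
from h import *
f=lambda u,v:((u+.5)/8-.5+140,(v+.5)/8-.5+130)
L,C,R=[onz("scene",f(*p),.132)[:2] for p in((205,470),(295,520),(375,440))]
print("centre if z=.132",(L+R)/2)
L,C,R=[onz("scene",f(*p),.147)[:2] for p in((205,470),(295,520),(375,440))]
print("centre if z=.147",(L+R)/2)
e=get_state();print(e["effort"])
```

```text
centre if z=.132 [ 0.59028009 -0.23224491]
centre if z=.147 [ 0.60215327 -0.22818717]
[  3.04311298 -47.33247399 -24.09882009   2.1616222   -0.28129608
   0.30117254]
```

Emit:
drive_tool(targets=[0,0,3,0,0,0,0,0,0,0,0,0,0,0])

```text
clock: 14.48
position: [0.5914, -0.2318, 0.1875]
ee_rot: [0.002, 0.957, -0.291, -0.0]
contact_force: [-3.4, -4.9, 1.3]
width: 0.0142
```

Run:
```python
from h import *
go(None)
M=[get_state()["effort"][5]];print(M)
```

```text
t 14.475 pos [ 0.5914 -0.2318  0.1875] psi -33.83 tilt [-0.0018 -0.0038] q6 96.4
F [-3.4 -4.9  1.3] M [-1.01  0.76  0.16] w 0.0142
[np.float64(0.2553973998874426)]
```

Emit:
drive_tool(targets=[0,0,3,0,0,0,0,0,0,0,0,0,0,0])

```text
clock: 14.72
position: [0.5913, -0.2318, 0.1875]
ee_rot: [0.002, 0.949, -0.316, -0.0]
contact_force: [-2.0, -3.7, 1.2]
width: 0.0146
```

Run:
```python
from h import *
go(None)
M=[get_state()["effort"][5]];print(M)
```

```text
t 14.725 pos [ 0.5913 -0.2318  0.1875] psi -36.87 tilt [-0.0019 -0.0037] q6 99.4
F [-2.  -3.7  1.2] M [-0.87  0.71 -0.01] w 0.0146
[np.float64(0.02497321693226695)]
```

Run:
```python
from h import *
a=get_image("scene")[:,:,::-1]
cv2.imwrite("pics/i.png",cv2.convertScaleAbs(crop(a,140,130,70,70,8),alpha=1.7))
```

```text
(no output)
```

View pics/i.png

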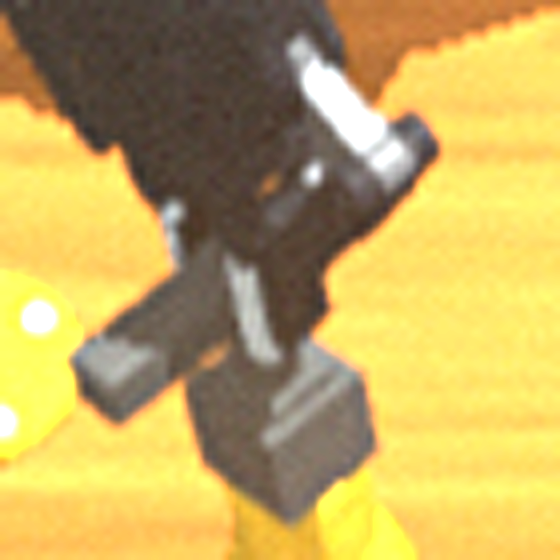

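Run:
```python
from h import *
im=cv2.imread("pics/i.png");c0=np.array([.592,-.231])
out=[]
for ang in(-20,-28,-37):
    o=im.copy();a=np.radians(ang);R=np.array([[np.cos(a),-np.sin(a)],[np.sin(a),np.cos(a)]])
    P=lambda x,y,z:tuple(int(v) for v in ((proj("scene",[*(c0+R@[x,y]),z+.132])-[140,130]+.5)*8-.5+[0,-4]))
    for z,X,Y in((0,.016,.016),(.032,.016,.016),(.081,.05,.008),(.063,.05,.008)):
        cv2.polylines(o,[np.array([P(X,Y,z),P(X,-Y,z),P(-X,-Y,z),P(-X,Y,z)])],True,(255,0,255),1)
    out.append(o[250:560,50:420])
cv2.imwrite("pics/ov.png",cv2.resize(np.hstack(out),None,fx=.72,fy=.72))
```

```text
(no output)
```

View pics/ov.png

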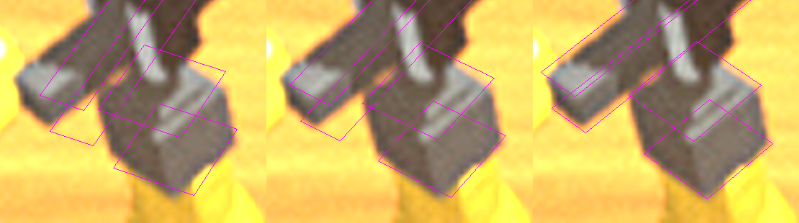

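The overlay confirms the key is fully seated and at -37°, following the gripper exactly. Torque rose to about 0.65 N m near -23° and has since fallen to about 0. That suggests the stop was reached near -10° and the key is now being forced past the square's corners. I'll back off inside the play and log the wrist torque.

Emit:
drive_tool(targets=[0,0,-4,0,0,0,0,0,0,0,0,0,0,0])

```text
clock: 15.02
position: [0.5913, -0.2318, 0.1875]
ee_rot: [0.002, 0.959, -0.283, -0.0]
contact_force: [-3.2, -4.3, 1.7]
width: 0.0137
```

```bash
cat >> h.py <<'E'
def q():
    go(None);s=get_state();print("eff6",round(s["effort"][5],3),"eff4",np.round(s["effort"][3:5],2))
E
python3 -c "from h import *;q()"
```

```text
t 15.025 pos [ 0.5913 -0.2318  0.1875] psi -32.86 tilt [-0.0018 -0.0035] q6 95.4
F [-3.2 -4.3  1.7] M [-0.91  0.75 -0.1 ] w 0.0137
eff6 -0.18 eff4 [ 2.07 -0.37]
```

Emit:
drive_tool(targets=[0,0,-4,0,0,0,0,0,0,0,0,0,0,0])

```text
clock: 15.28
position: [0.5913, -0.2318, 0.1875]
ee_rot: [0.002, 0.968, -0.249, -0.0]
contact_force: [-3.9, -5.2, 1.4]
width: 0.0139
```

```bash
python3 -c "from h import *;q()"
```

```text
t 15.275 pos [ 0.5913 -0.2318  0.1875] psi -28.86 tilt [-0.0017 -0.0035] q6 91.4
F [-3.9 -5.2  1.4] M [-0.97  0.7  -0.19] w 0.0139
eff6 -0.196 eff4 [ 2.06 -0.35]
```

Emit:
drive_tool(targets=[0,0,-4,0,0,0,0,0,0,0,0,0,0,0])

```text
clock: 15.52
position: [0.5914, -0.2318, 0.1875]
ee_rot: [0.002, 0.977, -0.215, -0.0]
contact_force: [-3.3, -3.8, 1.0]
width: 0.0141
```

```bash
python3 -c "from h import *;q()"
```

```text
t 15.525 pos [ 0.5914 -0.2318  0.1875] psi -24.86 tilt [-0.0016 -0.0035] q6 87.4
F [-3.3 -3.8  1. ] M [-0.94  0.67 -0.12] w 0.0141
eff6 -0.198 eff4 [ 2.05 -0.33]
```

Emit:
drive_tool(targets=[0,0,-4,0,0,0,0,0,0,0,0,0,0,0])

```text
clock: 15.78
position: [0.5914, -0.2318, 0.1875]
ee_rot: [0.002, 0.983, -0.181, -0.0]
contact_force: [-3.7, -5.0, 1.7]
width: 0.014
```

```bash
python3 -c "from h import *;q()"
```

```text
t 15.775 pos [ 0.5914 -0.2318  0.1875] psi -20.86 tilt [-0.0016 -0.0035] q6 83.4
F [-3.7 -5.   1.7] M [-0.92  0.65 -0.07] w 0.014
eff6 -0.198 eff4 [ 2.04 -0.3 ]
```

Emit:
drive_tool(targets=[0,0,-4,0,0,0,0,0,0,0,0,0,0,0])

```text
clock: 16.02
position: [0.5914, -0.2318, 0.1875]
ee_rot: [0.002, 0.989, -0.147, -0.001]
contact_force: [-3.2, -3.2, 1.5]
width: 0.0142
```

```bash
python3 -c "from h import *;q()"
```

```text
t 16.025 pos [ 0.5914 -0.2318  0.1875] psi -16.86 tilt [-0.0016 -0.0035] q6 79.4
F [-3.2 -3.2  1.5] M [-0.99  0.57 -0.1 ] w 0.0142
eff6 -0.197 eff4 [ 2.03 -0.28]
```

Emit:
drive_tool(targets=[0,0,-4,0,0,0,0,0,0,0,0,0,0,0])

```text
clock: 16.27
position: [0.5915, -0.2318, 0.1875]
ee_rot: [0.002, 0.994, -0.112, -0.0]
contact_force: [-3.2, -3.7, 0.9]
width: 0.0137
```

```bash
python3 -c "from h import *;q()"
```

```text
t 16.275 pos [ 0.5915 -0.2318  0.1875] psi -12.86 tilt [-0.0014 -0.0035] q6 75.4
F [-3.2 -3.7  0.9] M [-0.98  0.68 -0.1 ] w 0.0137
eff6 -0.196 eff4 [ 2.01 -0.26]
```

Emit:
drive_tool(targets=[0,0,-4,0,0,0,0,0,0,0,0,0,0,0])

```text
clock: 16.52
position: [0.5915, -0.2318, 0.1875]
ee_rot: [0.002, 0.997, -0.077, -0.001]
contact_force: [-3.5, -4.1, 0.6]
width: 0.0139
```

```bash
python3 -c "from h import *;q()"
```

```text
t 16.525 pos [ 0.5915 -0.2318  0.1875] psi -8.86 tilt [-0.0013 -0.0035] q6 71.4
F [-3.5 -4.1  0.6] M [-0.97  0.61 -0.12] w 0.0139
eff6 -0.195 eff4 [ 2.   -0.24]
```

Emit:
drive_tool(targets=[0,0,4,0,0,0,0,0,0,0,0,0,0,0])

```text
clock: 16.77
position: [0.5914, -0.2318, 0.1875]
ee_rot: [0.002, 0.994, -0.112, -0.001]
contact_force: [-2.6, -5.1, 1.2]
width: 0.0139
```

```bash
python3 -c "from h import *;q()"
```

```text
t 16.775 pos [ 0.5914 -0.2318  0.1875] psi -12.87 tilt [-0.0015 -0.0037] q6 75.4
F [-2.6 -5.1  1.2] M [-0.92  0.59  0.11] w 0.0139
eff6 0.154 eff4 [ 2.08 -0.25]
```

Emit:
drive_tool(targets=[0,0,4,0,0,0,0,0,0,4,0,0,0,0])

```text
clock: 17.02
position: [0.5914, -0.2318, 0.1875]
ee_rot: [0.002, 0.983, -0.182, -0.0]
contact_force: [-3.2, -3.8, 0.7]
width: 0.0138
```

```bash
python3 -c "from h import *;q()"
```

```text
t 17.025 pos [ 0.5914 -0.2318  0.1875] psi -20.95 tilt [-0.0016 -0.0038] q6 83.5
F [-3.2 -3.8  0.7] M [-1.03  0.68  0.23] w 0.0138
eff6 -0.247 eff4 [ 2.13 -0.3 ]
```

Emit:
drive_tool(targets=[0,0,4,0,0,0,0,0,0,4,0,0,0,0])

```text
clock: 17.27
position: [0.5914, -0.2318, 0.1875]
ee_rot: [0.002, 0.968, -0.25, -0.0]
contact_force: [-2.9, -4.8, 1.6]
width: 0.014
```

```bash
python3 -c "from h import *;q()"
```

```text
t 17.275 pos [ 0.5914 -0.2318  0.1875] psi -28.95 tilt [-0.0018 -0.0037] q6 91.5
F [-2.9 -4.8  1.6] M [-0.95  0.68  0.19] w 0.014
eff6 -0.246 eff4 [ 2.15 -0.35]
```

Emit:
drive_tool(targets=[0,0,4,0,0,0,0,0,0,0,0,0,0,0])

```text
clock: 17.52
position: [0.5913, -0.2318, 0.1875]
ee_rot: [0.002, 0.959, -0.283, -0.0]
contact_force: [-3.8, -4.3, 0.7]
width: 0.0138
```

```bash
python3 -c "from h import *;q()"
```

```text
t 17.525 pos [ 0.5913 -0.2318  0.1875] psi -32.86 tilt [-0.0019 -0.0037] q6 95.4
F [-3.8 -4.3  0.7] M [-0.96  0.74  0.1 ] w 0.0138
eff6 0.208 eff4 [ 2.13 -0.36]
```

Emit:
drive_tool(targets=[0,0,4,0,0,0,0,0,0,0,0,0,0,0])

```text
clock: 17.77
position: [0.5913, -0.2318, 0.1875]
ee_rot: [0.002, 0.949, -0.316, -0.0]
contact_force: [-3.7, -4.7, 1.2]
width: 0.0135
```

```bash
python3 -c "from h import *;q()"
```

```text
t 17.775 pos [ 0.5913 -0.2318  0.1875] psi -36.86 tilt [-0.0019 -0.0036] q6 99.4
F [-3.7 -4.7  1.2] M [-0.94  0.71  0.12] w 0.0135
eff6 0.199 eff4 [ 2.13 -0.38]
```

Emit:
drive_tool(targets=[0,0,3,0,0,0,0,0,0,0,0,0,0,0])

```text
clock: 18.02
position: [0.5913, -0.2318, 0.1875]
ee_rot: [0.002, 0.94, -0.341, -0.0]
contact_force: [-3.1, -4.2, 1.2]
width: 0.0138
```

```bash
python3 -c "from h import *;q()"
```

```text
t 18.025 pos [ 0.5913 -0.2318  0.1875] psi -39.87 tilt [-0.0019 -0.0037] q6 102.4
F [-3.1 -4.2  1.2] M [-0.98  0.77 -0.04] w 0.0138
eff6 0.004 eff4 [ 2.14 -0.37]
```

The torque now behaves like plain friction in both directions with no play, so the readings are ambiguous. I'll lift the key off and look at the square directly.

Emit:
drive_tool(targets=[0,0,0,0,0,-5,0,0,0,0,0,0,-10,0,0,0,0,0,0,-15,0,0,0,0,0,0,-15,0,0,0,0,0,0,-12,0,0,0,0,0,0,0,0])

```text
clock: 18.77
position: [0.5937, -0.2302, 0.2477]
ee_rot: [0.0, 0.94, -0.341, 0.003]
contact_force: [0.3, 0.7, -2.7]
width: 0.0136
```

Run:
```python
from h import *
q()
a=get_image("scene")[:,:,::-1];cv2.imwrite("pics/sj.png",a)
cv2.imwrite("pics/j.png",np.hstack([crop(a,140,110,60,90,6),crop(a,162,170,30,36,15)[:540]]))
```

```text
t 18.775 pos [ 0.5937 -0.2302  0.2477] psi -39.85 tilt [ 0.0062 -0.0025] q6 102.4
F [ 0.3  0.7 -2.7] M [ 0.05  0.   -0.03] w 0.0136
eff6 -0.0 eff4 [0.01 0.03]
```

View pics/j.png

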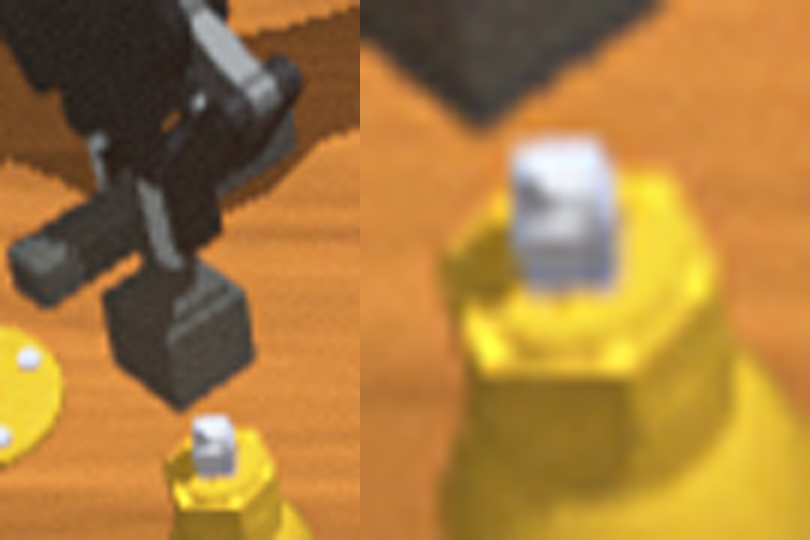

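Run:
```python
from h import *
for n in("scene0","sj"):
    s=cv2.imread(f"pics/{n}.png")[177:192,169:182];g=s.sum(2)//3;sat=cv2.cvtColor(s,cv2.COLOR_BGR2HSV)[...,1]
    print(n)
    for r in range(15):print(177+r,' '.join(f"{v:3d}{'*' if m<70 else ' '}" for v,m in zip(g[r],sat[r])))
s=[cv2.imread(f"pics/{n}.png") for n in("scene0","sj")]
cv2.imwrite("pics/cmp.png",np.hstack([crop(x,164,174,20,20,20) for x in s]))
```

```text
scene0
177 134  133  131  130  131  128  129  129  129  130  130  129  131 
178 130  129  126  130  129  130  131  129  130  125  130  129  130 
179 124  131  122  145  189* 194* 191* 176  162  126  123  129  129 
180 135  130  132  175  238* 239* 238* 228* 206* 166* 134  133  130 
181 129  128  131  186* 236* 236* 236* 237* 214* 205* 162  151  152 
182 125  127  138  175* 216* 219* 219* 222* 207* 202* 172  167  174 
183 129  138  165  169* 181* 169* 168* 184* 206* 164* 162  169  175 
184 122  129  167  189* 188* 165* 163* 181* 213* 146* 158  168  166 
185 102   91  113  166* 177* 157* 162* 166* 205* 159* 158* 171  168 
186 101   84   96  117* 119* 114* 119* 117* 126* 153* 165  171  166 
187 111   89   91  112* 112* 117* 114* 116* 115* 155* 173  170  170 
188 109   87   90  111  115* 118* 116* 115* 119* 142* 171  167  168 
189 121  124  133  141  151  149  152  132  140  151  172  168  163 
190 153  156  166  170  170  169  172  154  160  166  167  163  156 
191 165  162  152  162  168  166  170  166  164  164  157  155  154 
sj
177  61*  65*  84  112  137  140  139  139  138  138  1
[... 278 characters left out ...]
  154  159 
182 132  137  145  138* 142* 212* 233* 232* 223* 213* 184  175  183 
183 139  151  168  142* 122* 149* 191* 195* 190* 202* 178  173  182 
184 147  148  156  150* 157* 181* 207* 195* 167* 180* 166  173  175 
185 139  114  108  148* 175* 188* 197* 179* 149* 150* 171  178  177 
186 107   95   98  132* 136* 135* 135* 138* 127* 140* 175  177  176 
187 101   94   99  115  131* 132* 134* 132* 125* 135* 175  178  176 
188  96   96   98  110  131* 133* 131* 135* 129* 148* 181  177  174 
189 100   94  100  142  159  154  147  163  163  179  178  176  173 
190 136  123  142  176  179  176  161  176  178  177  175  170  163 
191 174  174  162  169  174  177  174  177  174  170  166  158  162
```

View pics/cmp.png

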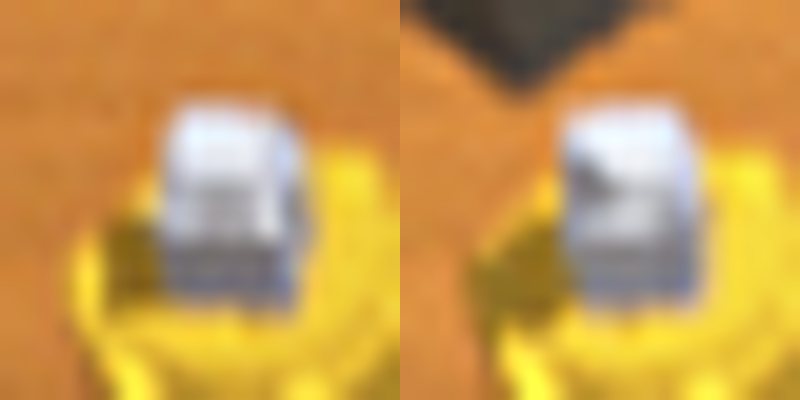

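Emit:
drive_tool(targets=[0,0,0,-22,-28,0,0,0,0,0,-27,-33,0,0,0,0,0,-27,-33,0,0,0,0,0,-22,-28,0,0,0,0,-9,0,0,0,0,0,0,-9,0,0,0,0,0,0,-9,0,0,0,0,0,0,-9,0,0,0,0,0,0,-9,0,0,0,0])

```text
clock: 19.95
position: [0.5951, -0.0732, 0.2447]
ee_rot: [0.0, 0.999, 0.047, 0.001]
contact_force: [-0.6, -0.9, -3.7]
width: 0.0133
```

Run:
```python
from h import *
q()
a=get_image("scene")[:,:,::-1];cv2.imwrite("pics/sk.png",a)
t=get_image("top")[:,:,::-1];cv2.imwrite("pics/tk.png",t)
s0=cv2.imread("pics/scene0.png");t0=cv2.imread("pics/top0.png")
cv2.imwrite("pics/cmp2.png",np.vstack([np.hstack([crop(x,164,174,20,20,15) for x in(s0,a)]),np.hstack([crop(x,327,168,20,20,15) for x in(t0,t)])]))
cv2.imwrite("pics/tkw.png",t)
```

```text
t 19.95 pos [ 0.5951 -0.0732  0.2447] psi 5.44 tilt [0.0012 0.0001] q6 70.9
F [-0.6 -0.9 -3.7] M [ 0.04  0.04 -0.03] w 0.0133
eff6 1.035 eff4 [ 0.01 -0.01]
```

View pics/cmp2.png

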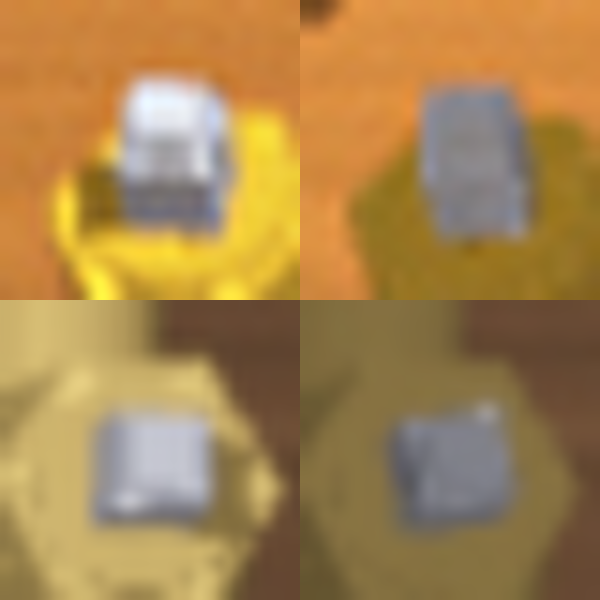

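The top view now shows the square turned to about +10° (mod 90), from about 0° at the start. That fits roughly 80° of closing up to the stop, followed by forcing. I'll reseat at +10° and feel for the stop gently.

Emit:
drive_tool(targets=[0,0,-4.5,0,0,0,0,0,0,0,0,0,0,0])

```text
clock: 20.3
position: [0.5953, -0.0734, 0.2443]
ee_rot: [0.0, 0.997, 0.082, 0.0]
contact_force: [-0.4, -0.6, -3.4]
width: 0.0135
```

Run:
```python
from h import *
go([.5918,-.2312,.24],10);q()
```

```text
t 20.3 pos [ 0.5953 -0.0734  0.2443] psi 9.46 tilt [0.0007 0.0001] q6 66.9
F [-0.4 -0.6 -3.4] M [-0.05  0.   -0.03] w 0.0135
shift mm [-29.3 155.1   4.3]
turn z -0.54
t 20.3 pos [ 0.5953 -0.0734  0.2443] psi 9.46 tilt [0.0007 0.0001] q6 66.9
F [-0.4 -0.6 -3.4] M [-0.05  0.   -0.03] w 0.0135
eff6 -0.145 eff4 [ 0.   -0.01]
```

Emit:
drive_tool(targets=[0,0,0,-4,22,0,0,0,0,0,-7,37,2,0,0,0,0,-7,37,2,0,0,0,0,-7,37,0,0,0,0,0,-4.3,22,0,0,0,0,0,0,0,0,0,0,0,0,0,0,0,0])

```text
clock: 21.18
position: [0.5923, -0.2305, 0.2398]
ee_rot: [-0.001, 0.996, 0.084, 0.0]
contact_force: [0.2, 0.2, -3.0]
width: 0.0132
```

Run:
```python
from h import *
go([.5918,-.2312,.205],10);q()
a=get_image("scene")[:,:,::-1];cv2.imwrite("pics/l.png",crop(a,135,115,70,90,6))
```

```text
t 21.175 pos [ 0.5923 -0.2305  0.2398] psi 9.61 tilt [-0.0001  0.0014] q6 52.8
F [ 0.2  0.2 -3. ] M [-0.02  0.02 -0.  ] w 0.0132
shift mm [-0.7  0.6 34.8]
turn z -0.39
t 21.175 pos [ 0.5923 -0.2305  0.2398] psi 9.61 tilt [-0.0001  0.0014] q6 52.8
F [ 0.2  0.2 -3. ] M [-0.02  0.02 -0.  ] w 0.0132
eff6 0.002 eff4 [-0.07 -0.04]
```

View pics/l.png

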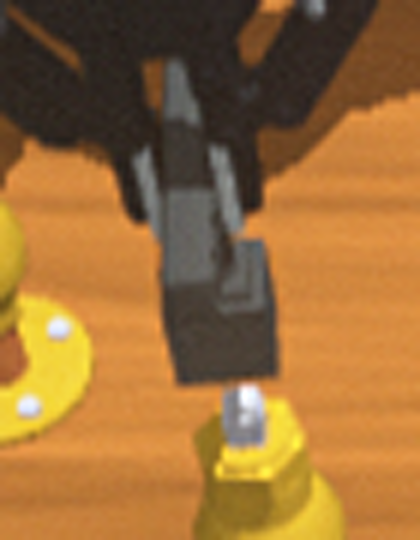

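Emit:
drive_tool(targets=[0,0,0,-0.7,0.6,12,0,0,0,0,0,0,12,0,0,0,0,0,0,10,0,0,0,0,0,0,4,0,0,0,0,0,0,0,0])

```text
clock: 21.85
position: [0.5919, -0.2317, 0.2009]
ee_rot: [-0.0, 0.996, 0.084, -0.0]
contact_force: [0.8, 0.2, -2.4]
width: 0.0132
```

```bash
python3 -c "
from h import *
go([.5918,-.2312,.1875],10);q()"
```

```text
t 21.85 pos [ 0.5919 -0.2317  0.2009] psi 9.62 tilt [-0.0005  0.0008] q6 52.7
F [ 0.8  0.2 -2.4] M [-0.02 -0.35 -0.54] w 0.0132
shift mm [-0.  -0.5 13.4]
turn z -0.38
t 21.85 pos [ 0.5919 -0.2317  0.2009] psi 9.62 tilt [-0.0005  0.0008] q6 52.7
F [ 0.8  0.2 -2.4] M [-0.02 -0.35 -0.54] w 0.0132
eff6 0.0 eff4 [-0.07  0.33]
```

Emit:
drive_tool(targets=[0,0,0,0,0,4,0,0,0,0,0,0,0,0])

```text
clock: 22.1
position: [0.5935, -0.2324, 0.1991]
ee_rot: [0.001, 0.996, 0.084, 0.002]
contact_force: [1.8, 2.1, 9.6]
width: 0.0126
```

```bash
python3 -c "
from h import *
go([.5918,-.2312,.1875],10);q()"
```

```text
t 22.1 pos [ 0.5935 -0.2324  0.1991] psi 9.63 tilt [ 0.0043 -0.0011] q6 52.7
F [1.8 2.1 9.6] M [ 0.84 -0.79 -0.08] w 0.0126
shift mm [-1.5 -1.5 11.6]
turn z -0.37
t 22.1 pos [ 0.5935 -0.2324  0.1991] psi 9.63 tilt [ 0.0043 -0.0011] q6 52.7
F [1.8 2.1 9.6] M [ 0.84 -0.79 -0.08] w 0.0126
eff6 -0.048 eff4 [-0.79  0.61]
```

Run:
```python
from h import *
a=get_image("scene")[:,:,::-1];cv2.imwrite("pics/m.png",crop(a,140,130,70,75,8))
```

```text
(no output)
```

View pics/m.png

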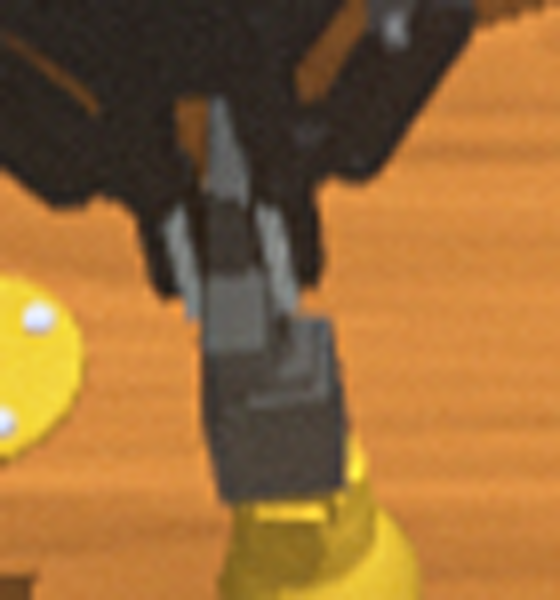

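Emit:
drive_tool(targets=[0,0,-3,0,0,1,0,0,0,-3,0,0,0,0,0,0,0,0,0,0,0])

```text
clock: 22.52
position: [0.5943, -0.2319, 0.1994]
ee_rot: [0.001, 0.991, 0.136, 0.003]
contact_force: [1.8, 2.1, 5.1]
width: 0.0129
```

```bash
python3 -c "
from h import *
go([.5916,-.2318,.1875],10);q()"
```

```text
t 22.525 pos [ 0.5943 -0.2319  0.1994] psi 15.63 tilt [ 0.007  -0.0007] q6 46.7
F [1.8 2.1 5.1] M [ 0.03 -1.29 -0.49] w 0.0129
shift mm [-2.7 -0.8 11.9]
turn z 5.63
t 22.525 pos [ 0.5943 -0.2319  0.1994] psi 15.63 tilt [ 0.007  -0.0007] q6 46.7
F [1.8 2.1 5.1] M [ 0.03 -1.29 -0.49] w 0.0129
eff6 -0.116 eff4 [-1.18  0.87]
```

Emit:
drive_tool(targets=[0,0,4,0,0,0,0,0,0,4,0,0,0,0,0,0,4,0,0,0,0,0,0,0,0,0,0,0])

```text
clock: 23.02
position: [0.5948, -0.232, 0.1999]
ee_rot: [0.001, 0.999, 0.031, 0.004]
contact_force: [3.2, 0.6, 11.0]
width: 0.0123
```

```bash
python3 -c "
from h import *
go([.5916,-.2318,.1875],10);q()"
```

```text
t 23.025 pos [ 0.5948 -0.232   0.1999] psi 3.59 tilt [ 0.0082 -0.0011] q6 58.7
F [ 3.2  0.6 11. ] M [-0.37 -0.67 -0.24] w 0.0123
shift mm [-3.3 -0.4 12.4]
turn z -6.41
t 23.025 pos [ 0.5948 -0.232   0.1999] psi 3.59 tilt [ 0.0082 -0.0011] q6 58.7
F [ 3.2  0.6 11. ] M [-0.37 -0.67 -0.24] w 0.0123
eff6 0.14 eff4 [-1.42  1.05]
```

Emit:
drive_tool(targets=[0,0,-3,0,0,-15,0,0,0,-3,0,0,-15,0,0,0,0,0,0,-11,0,0,0,0,0,0,0,0])

```text
clock: 23.52
position: [0.592, -0.2321, 0.2383]
ee_rot: [0.0, 0.997, 0.084, 0.0]
contact_force: [-0.3, 0.3, -3.4]
width: 0.0122
```

Run:
```python
from h import *
go([.5916,-.2318,.24],10);q()
im=get_image("scene")[:,:,::-1];cv2.imwrite("pics/sn.png",im)
s=get_state();w=s["ee_rot"];Rm=Ro.from_quat([w[1],w[2],w[3],w[0]]).as_matrix();p=np.array(s["position"])
o=crop(im,135,110,70,80,8);o2=o.copy()
# expected key box in the tool frame: grip 18 mm behind the TCP... z offset .0555 below
P=lambda x,y,z:tuple(int(v) for v in ((proj("scene",p+Rm@np.array([x,y,.0555-z]))-[135,110]+.5)*8-.5))
for z,X,Y in((0,.016,.016),(.032,.016,.016),(.081,.05,.008),(.063,.05,.008)):
    cv2.polylines(o2,[np.array([P(X,Y,z),P(X,-Y,z),P(-X,-Y,z),P(-X,Y,z)])],True,(255,0,255),1)
cv2.imwrite("pics/n.png",cv2.resize(np.hstack([o,o2]),(800,457)))
```

```text
t 23.525 pos [ 0.592  -0.2321  0.2383] psi 9.59 tilt [ 0.0007 -0.0004] q6 52.7
F [-0.3  0.3 -3.4] M [-0.01 -0.07 -0.02] w 0.0122
shift mm [-0.3 -0.4 -1.7]
turn z -0.41
t 23.525 pos [ 0.592  -0.2321  0.2383] psi 9.59 tilt [ 0.0007 -0.0004] q6 52.7
F [-0.3  0.3 -3.4] M [-0.01 -0.07 -0.02] w 0.0122
eff6 0.002 eff4 [-0.01  0.09]
```

View pics/n.png

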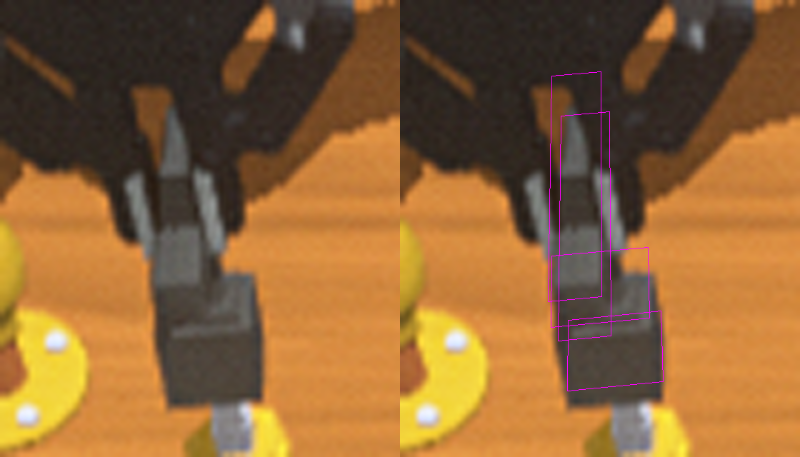

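Run:
```python
from h import *
a=cv2.imread("pics/sn.png");cv2.imwrite("pics/n2.png",cv2.convertScaleAbs(crop(a,155,145,40,42,14),alpha=2.0))
```

```text
(no output)
```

View pics/n2.png

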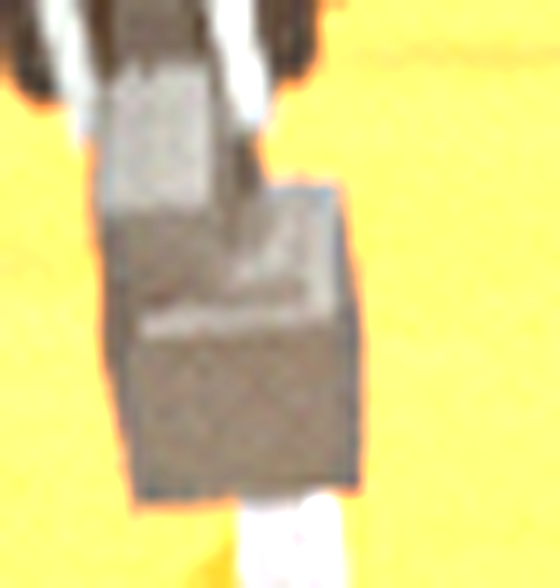

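The key has pitched about 6° in the jaws, with its bottom toward +x. I'll tilt the tool to stand it upright and shift to compensate.

Emit:
drive_tool(targets=[0,-6,0,0,0,0,0,0,0,0,-2.3,-0.4,0,0,0,0,0,0,0,0,0])

```text
clock: 23.95
position: [0.589, -0.2318, 0.2372]
ee_rot: [0.004, 0.995, 0.084, -0.052]
contact_force: [-0.4, 0.8, -3.0]
width: 0.0125
```

```bash
cat > kv.py <<'E'
from h import *
import sys
def view(name,pitch,off=.0555):
    q()
    im=get_image("scene")[:,:,::-1];cv2.imwrite(f"pics/raw_{name}.png",im)
    s=get_state();w=s["ee_rot"];Rm=Ro.from_quat([w[1],w[2],w[3],w[0]]).as_matrix();p=np.array(s["position"])
    Rk=Rm@Ro.from_euler('y',pitch,degrees=True).as_matrix()
    g=p-Rm[:,2]*.0165
    print("key axis at bottom",(g+Rk[:,2]*.072).round(4),"axis z",Rk[:,2].round(3))
    x0,y0=(proj("scene",g+[0,0,-.05])-[35,45]).astype(int)
    o=cv2.convertScaleAbs(crop(im,x0,y0,70,80,8),alpha=1.6);o2=o.copy()
    P=lambda x,y,z:tuple(int(v) for v in ((proj("scene",g+Rk@np.array([x,y,.072-z]))-[x0,y0]+.5)*8-.5))
    for z,X,Y in((0,.016,.016),(.032,.016,.016),(.081,.05,.008),(.063,.05,.008)):
        cv2.polylines(o2,[np.array([P(X,Y,z),P(X,-Y,z),P(-X,-Y,z),P(-X,Y,z)])],True,(255,0,255),1)
    cv2.imwrite(f"pics/{name}.png",cv2.resize(np.hstack([o,o2]),(800,457)))
view(sys.argv[1],float(sys.argv[2]))
E
python3 kv.py o 6
```

```text
t 23.95 pos [ 0.589  -0.2318  0.2372] psi 9.63 tilt [-0.1036 -0.0165] q6 54.9
F [-0.4  0.8 -3. ] M [ 0.02 -0.11 -0.05] w 0.0125
eff6 -0.003 eff4 [-0.39  0.56]
key axis at bottom [ 0.5906 -0.2316  0.182 ] axis z [-0.     0.001 -1.   ]
```

View pics/o.png

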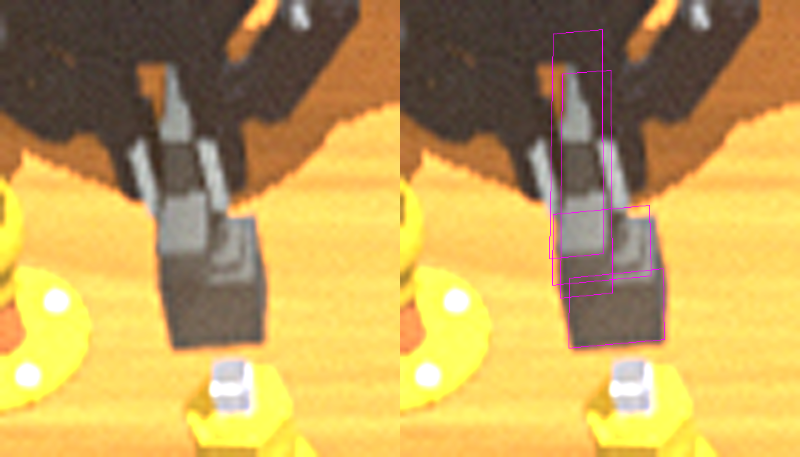

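Emit:
drive_tool(targets=[0,0,0,2.2,0,11.9,0,0,0,0,1.25,0,11.9,0,0,0,0,1.15,0,10.9,0,0,0,0,0,0,0,0])

```text
clock: 24.5
position: [0.5913, -0.2325, 0.2168]
ee_rot: [0.008, 0.995, 0.083, -0.047]
contact_force: [-7.7, 4.9, 50.4]
width: 0.0128
```

```bash
python3 kv.py p 6
```

```text
t 24.5 pos [ 0.5913 -0.2325  0.2168] psi 9.57 tilt [-0.0914 -0.0242] q6 55.2
F [-7.7  4.9 50.4] M [ 1.17  2.58 -0.2 ] w 0.0128
eff6 0.066 eff4 [ 0.04 -4.85]
key axis at bottom [ 0.5936 -0.2326  0.1613] axis z [ 0.012 -0.007 -1.   ]
```

Emit:
drive_tool(targets=[0,0,0,0.4,0,4,0,0,0,0,0,0,0,0])

```text
clock: 24.8
position: [0.5916, -0.2327, 0.2166]
ee_rot: [0.009, 0.995, 0.083, -0.045]
contact_force: [-9.4, 6.8, 63.3]
width: 0.0123
```

```bash
python3 kv.py p2 6
```

```text
t 24.8 pos [ 0.5916 -0.2327  0.2166] psi 9.56 tilt [-0.0881 -0.0261] q6 55.2
F [-9.4  6.8 63.3] M [ 1.4   3.16 -0.02] w 0.0123
eff6 0.089 eff4 [ 0.13 -6.21]
key axis at bottom [ 0.5941 -0.2328  0.161 ] axis z [ 0.015 -0.009 -1.   ]
```

View pics/p2.png

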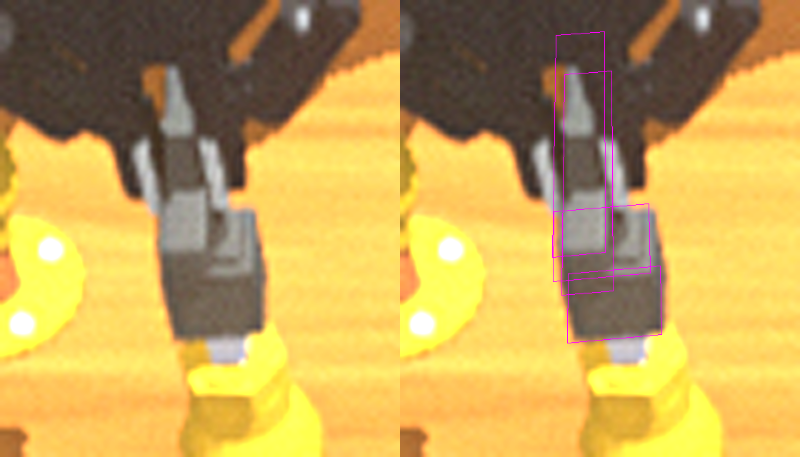

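Pressing met the tip at 63 N, so I'm backing off. The fingertips now sit about 11 mm higher on the bar than at the grasp. The key therefore slid down in the jaws when I lifted it while jammed, and it must also be offset about 8 mm toward -x. I'll raise and re-look.

Emit:
drive_tool(targets=[0,0,0,0,0,-15,0,0,0,0,0,0,-12,0,0,0,0,0,0,0,0])

```text
clock: 25.22
position: [0.5933, -0.2314, 0.2251]
ee_rot: [0.004, 0.995, 0.084, -0.052]
contact_force: [-0.1, -0.2, -3.5]
width: 0.0122
```

```bash
cat > kw.py <<'E'
from h import *
import sys
def view(name,pitch,dx,dz):
    q()
    im=get_image("scene")[:,:,::-1];cv2.imwrite(f"pics/raw_{name}.png",im)
    s=get_state();w=s["ee_rot"];Rm=Ro.from_quat([w[1],w[2],w[3],w[0]]).as_matrix();p=np.array(s["position"])
    Rk=Rm@Ro.from_euler('y',pitch,degrees=True).as_matrix()
    g=p-Rm[:,2]*.0165+Rk@np.array([dx,0,dz])
    b=g+Rk[:,2]*.072
    print("key axis at bottom",b.round(4),"axis z",Rk[:,2].round(3))
    x0,y0=(proj("scene",g+[0,0,-.05])-[35,45]).astype(int)
    o=cv2.convertScaleAbs(crop(im,x0,y0,70,80,8),alpha=1.6);o2=o.copy()
    P=lambda x,y,z:tuple(int(v) for v in ((proj("scene",g+Rk@np.array([x,y,.072-z]))-[x0,y0]+.5)*8-.5))
    for z,X,Y in((0,.016,.016),(.032,.016,.016),(.081,.05,.008),(.063,.05,.008)):
        cv2.polylines(o2,[np.array([P(X,Y,z),P(X,-Y,z),P(-X,-Y,z),P(-X,Y,z)])],True,(255,0,255),1)
    cv2.imwrite(f"pics/{name}.png",cv2.resize(np.hstack([o,o2]),(800,457)))
view(sys.argv[1],*[float(v) for v in sys.argv[2:5]])
E
python3 kw.py r 6 -.008 .011
```

```text
t 25.225 pos [ 0.5933 -0.2314  0.2251] psi 9.63 tilt [-0.1036 -0.017 ] q6 55.2
F [-0.1 -0.2 -3.5] M [ 0.02 -0.16 -0.02] w 0.0122
eff6 -0.001 eff4 [-0.4   0.68]
key axis at bottom [ 0.5866 -0.2322  0.1576] axis z [-0.002  0.001 -1.   ]
```

View pics/r.png

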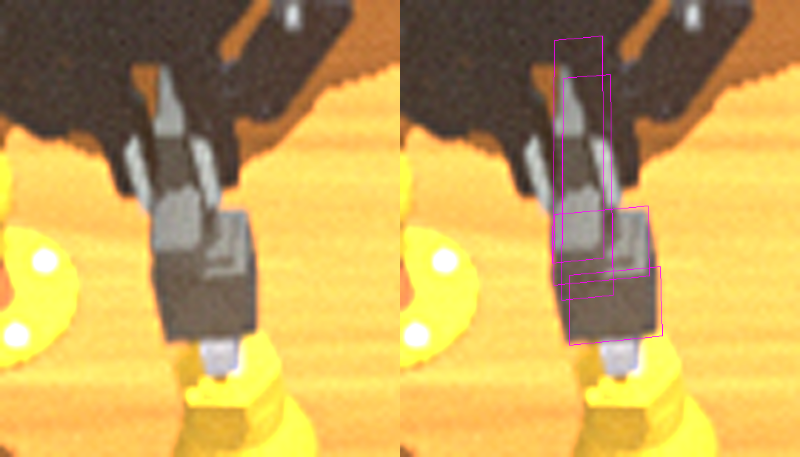

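Emit:
drive_tool(targets=[0,0,0,6.1,-0.2,-0.6,0,0,0,0,0,0,0,0,0,0,0,0,0,0,0])

```text
clock: 25.65
position: [0.5992, -0.23, 0.225]
ee_rot: [0.004, 0.995, 0.084, -0.053]
contact_force: [-0.2, 0.6, -3.2]
width: 0.0127
```

```bash
python3 kw.py s 6 -.008 .011
```

```text
t 25.65 pos [ 0.5992 -0.23    0.225 ] psi 9.65 tilt [-0.1043 -0.0169] q6 55.5
F [-0.2  0.6 -3.2] M [ 0.04 -0.1   0.01] w 0.0127
eff6 0.0 eff4 [-0.4   0.58]
key axis at bottom [ 0.5929 -0.2311  0.1587] axis z [-0.001  0.    -1.   ]
```

Emit:
drive_tool(targets=[0,0,0,0.5,0,5,0,0,0,0,0,0,0,0])

```text
clock: 25.95
position: [0.5988, -0.23, 0.2202]
ee_rot: [0.004, 0.995, 0.084, -0.053]
contact_force: [0.1, -0.5, -3.1]
width: 0.0129
```

```bash
python3 kw.py s2 6 -.008 .011
```

```text
t 25.95 pos [ 0.5988 -0.23    0.2202] psi 9.63 tilt [-0.1041 -0.0169] q6 55.5
F [ 0.1 -0.5 -3.1] M [-0.   -0.18  0.04] w 0.0129
eff6 0.001 eff4 [-0.4   0.55]
key axis at bottom [ 0.5928 -0.2311  0.1539] axis z [-0.001  0.    -1.   ]
```

Emit:
drive_tool(targets=[0,0,0,0.3,0,3,0,0,0,0,0,0,0,0])

```text
clock: 26.25
position: [0.599, -0.2301, 0.2175]
ee_rot: [0.004, 0.995, 0.084, -0.052]
contact_force: [0.6, 0.0, -2.7]
width: 0.0126
```

```bash
python3 kw.py s3 6 -.008 .011
```

```text
t 26.25 pos [ 0.599  -0.2301  0.2175] psi 9.63 tilt [-0.1035 -0.0172] q6 55.5
F [ 0.6  0.  -2.7] M [ 0.   -0.09  0.01] w 0.0126
eff6 0.001 eff4 [-0.4   0.57]
key axis at bottom [ 0.5929 -0.2312  0.1511] axis z [-0.  0. -1.]
```

View pics/s3.png

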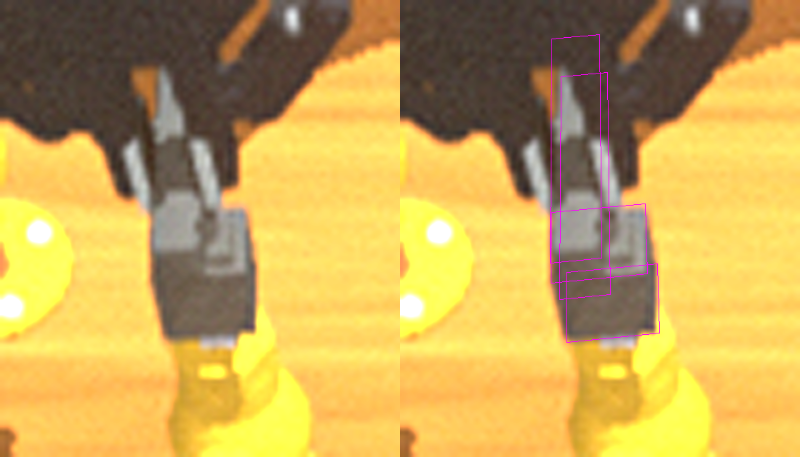

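Emit:
drive_tool(targets=[0,0,0,0.3,0,3,0,0,0,0,0,0,0,0])

```text
clock: 26.55
position: [0.5993, -0.2301, 0.2152]
ee_rot: [0.004, 0.995, 0.084, -0.052]
contact_force: [0.4, -0.3, 0.5]
width: 0.0126
```

```bash
python3 -c "from h import *;q()"
```

```text
t 26.55 pos [ 0.5993 -0.2301  0.2152] psi 9.62 tilt [-0.1025 -0.0176] q6 55.5
F [ 0.4 -0.3  0.5] M [-0.09 -0.07 -0.13] w 0.0126
eff6 0.002 eff4 [-0.43  0.37]
```

Emit:
drive_tool(targets=[0,0,0,0.4,0,4,0,0,0,0,0,0,0,0])

```text
clock: 26.8
position: [0.5988, -0.23, 0.2098]
ee_rot: [0.004, 0.995, 0.084, -0.053]
contact_force: [0.2, 0.1, -1.5]
width: 0.0128
```

```bash
python3 -c "from h import *;q()"
```

```text
t 26.8 pos [ 0.5988 -0.23    0.2098] psi 9.63 tilt [-0.1043 -0.0167] q6 55.6
F [ 0.2  0.1 -1.5] M [-0.13 -0.07 -0.11] w 0.0128
eff6 0.005 eff4 [-0.35  0.49]
```

Emit:
drive_tool(targets=[0,0,0,0.4,0,4,0,0,0,0,0,0,0,0])

```text
clock: 27.05
position: [0.5989, -0.23, 0.2059]
ee_rot: [0.004, 0.995, 0.084, -0.053]
contact_force: [0.1, -0.6, -2.7]
width: 0.0123
```

```bash
python3 -c "from h import *;q()"
```

```text
t 27.05 pos [ 0.5989 -0.23    0.2059] psi 9.63 tilt [-0.1041 -0.0167] q6 55.6
F [ 0.1 -0.6 -2.7] M [-0.12 -0.08 -0.23] w 0.0123
eff6 0.004 eff4 [-0.26  0.38]
```

Emit:
drive_tool(targets=[0,0,0,0.4,0,4,0,0,0,0,0.2,0,2,0,0,0,0,0,0,0,0])

```text
clock: 27.42
position: [0.599, -0.23, 0.2007]
ee_rot: [0.004, 0.995, 0.084, -0.052]
contact_force: [-1.0, 0.2, -2.2]
width: 0.0124
```

```bash
python3 -c "from h import *;q()"
```

```text
t 27.425 pos [ 0.599  -0.23    0.2007] psi 9.63 tilt [-0.1034 -0.0172] q6 55.6
F [-1.   0.2 -2.2] M [ 0.11  0.18 -0.1 ] w 0.0124
eff6 -0.004 eff4 [-0.15  0.2 ]
```

Emit:
drive_tool(targets=[0,0,0,0.2,0,2,0,0,0,0,0,0,0,0])

```text
clock: 27.68
position: [0.5994, -0.2302, 0.2004]
ee_rot: [0.005, 0.995, 0.084, -0.051]
contact_force: [-1.7, 0.7, 6.4]
width: 0.0123
```

```bash
python3 -c "from h import *;q()"
```

```text
t 27.675 pos [ 0.5994 -0.2302  0.2004] psi 9.62 tilt [-0.1013 -0.0183] q6 55.7
F [-1.7  0.7  6.4] M [-0.01  0.49 -0.24] w 0.0123
eff6 -0.007 eff4 [-0.18 -0.46]
```

Seated again: it bottomed with a load on the key. I'll release it, level the tool, and look.

Emit:
drive_tool(targets=[0,0,0,0,0,0,0.5,0,0,0,0,0,0,0.5,0,0,0,0,0,0,0.5,0,6,0,0,0,-3,0.5,0,0,0,0,0,0,0.5])

```text
clock: 28.3
position: [0.5983, -0.2304, 0.2023]
ee_rot: [0.0, 0.997, 0.083, -0.0]
contact_force: [0.1, 0.4, 0.3]
width: 0.043
```

Run:
```python
from h import *
go([.5918,-.2315,.1875],10);q()
a=get_image("scene")[:,:,::-1];t=get_image("top")[:,:,::-1]
cv2.imwrite("pics/su.png",a)
cv2.imwrite("pics/u.png",np.hstack([crop(a,140,120,70,80,6),crop(t,300,130,70,80,5.9999)[:480]]) )
```

```text
t 28.3 pos [ 0.5983 -0.2304  0.2023] psi 9.55 tilt [-0.0002 -0.0002] q6 53.2
F [0.1 0.4 0.3] M [-0.02  0.02 -0.02] w 0.043
shift mm [-6.6  0.  14.8]
turn z -0.45
t 28.3 pos [ 0.5983 -0.2304  0.2023] psi 9.55 tilt [-0.0002 -0.0002] q6 53.2
F [0.1 0.4 0.3] M [-0.02  0.02 -0.02] w 0.043
eff6 -0.086 eff4 [ 0.06 -0.1 ]
```

View pics/u.png

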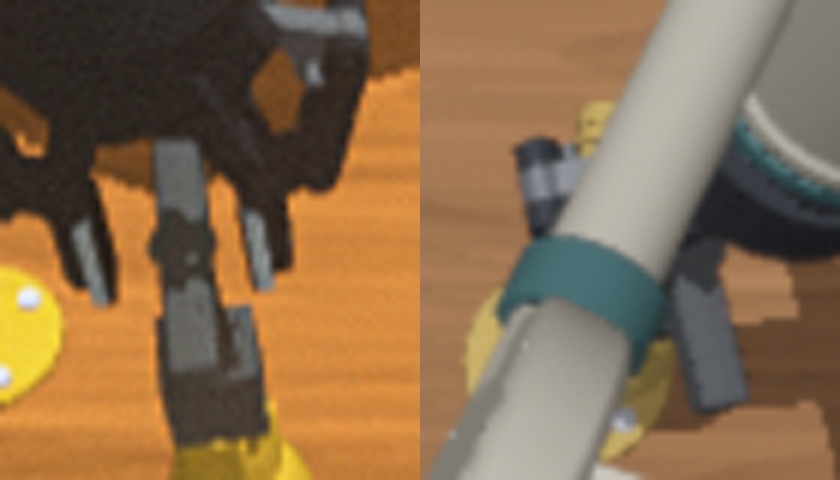

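Run:
```python
from h import *
f=lambda u,v:((u+.5)/6-.5+140,(v+.5)/6-.5+120)
a=onz("scene",f(193,368),.213);b=onz("scene",f(177,143),.213);c=onz("scene",f(183,243),.213)
d=a-b;print(a,b,c,np.linalg.norm(d),np.degrees(np.arctan2(d[1],d[0])))
e=onz("scene",f(166,370),.213)-onz("scene",f(154,200),.213);print(np.degrees(np.arctan2(e[1],e[0])))
e=onz("scene",f(218,366),.213)-onz("scene",f(204,150),.213);print(np.degrees(np.arctan2(e[1],e[0])))
```

```text
[ 0.64195057 -0.21977475  0.213     ] [ 0.54757952 -0.24050422  0.213     ] [ 0.59132104 -0.23124877  0.213     ] 0.09662093915377257 12.388790875070484
12.745475199580087
11.766520371662573
```

Emit:
drive_tool(targets=[0,0,0,-6.6,0,0,0.5,0,0,-2.8,0,0,8,0.5,0,0,0,0,0,6.5,0.5,0,0,0,0,0,0,0,0,0,0,0,0,0,0,0,0,0,0,0,0,0,0,0,0,0,0,0,0], grip_force=120)

```text
clock: 29.28
position: [0.5936, -0.2314, 0.1877]
ee_rot: [0.0, 0.994, 0.108, 0.001]
contact_force: [-2.1, -1.5, 2.2]
width: 0.0139
```

```bash
python3 -c "from h import *;q()"
```

```text
t 29.275 pos [ 0.5936 -0.2314  0.1877] psi 12.42 tilt [ 0.0021 -0.0004] q6 50.0
F [-2.1 -1.5  2.2] M [ 0.   -0.86 -0.44] w 0.0139
eff6 -0.02 eff4 [-0.59  0.98]
```

Emit:
drive_tool(targets=[0,0,5,0,0,0,0,0,0,5,0,0,0,0,0,0,0,0,0,0,0])

```text
clock: 29.65
position: [0.5934, -0.2313, 0.1874]
ee_rot: [0.0, 1.0, 0.022, 0.001]
contact_force: [2.3, 0.5, -1.8]
width: 0.014
```

```bash
python3 -c "from h import *;q()"
```

```text
t 29.65 pos [ 0.5934 -0.2313  0.1874] psi 2.51 tilt [ 0.0011 -0.0003] q6 59.9
F [ 2.3  0.5 -1.8] M [0.03 0.19 0.15] w 0.014
eff6 0.159 eff4 [-0.53  1.14]
```

Emit:
drive_tool(targets=[0,0,4,0,0,0,0,0,0,0,0,0,0,0])

```text
clock: 29.9
position: [0.5933, -0.2315, 0.1873]
ee_rot: [0.0, 1.0, -0.013, 0.0]
contact_force: [0.1, 0.1, 0.8]
width: 0.0141
```

```bash
python3 -c "from h import *;q()"
```

```text
t 29.9 pos [ 0.5933 -0.2315  0.1873] psi -1.45 tilt [ 0.0009 -0.0006] q6 63.9
F [0.1 0.1 0.8] M [-0.13  1.45  0.64] w 0.0141
eff6 0.191 eff4 [-0.67  2.13]
```

Emit:
drive_tool(targets=[0,0,3,-0.8,0,0,0,0,0,0,0,0,0,0])

```text
clock: 30.15
position: [0.5926, -0.2315, 0.1873]
ee_rot: [0.0, 0.999, -0.039, 0.001]
contact_force: [12.0, -1.8, 1.4]
width: 0.0139
```

```bash
python3 -c "from h import *;q()"
```

```text
t 30.15 pos [ 0.5926 -0.2315  0.1873] psi -4.43 tilt [ 0.0015 -0.0007] q6 66.8
F [12.  -1.8  1.4] M [ 0.21 -1.49  0.59] w 0.0139
eff6 0.161 eff4 [-0.18  1.52]
```

Emit:
drive_tool(targets=[0,0,3,0,0,0,0,0,0,0,0,0,0,0])

```text
clock: 30.4
position: [0.5939, -0.2318, 0.1875]
ee_rot: [0.001, 0.998, -0.065, 0.002]
contact_force: [3.0, -1.9, -0.2]
width: 0.0141
```

```bash
python3 -c "from h import *;q()"
```

```text
t 30.4 pos [ 0.5939 -0.2318  0.1875] psi -7.45 tilt [ 0.004  -0.0014] q6 69.8
F [ 3.  -1.9 -0.2] M [-0.35 -0.7   0.06] w 0.0141
eff6 0.194 eff4 [0.05 1.45]
```

Emit:
drive_tool(targets=[0,0,2,-0.8,0,0,0,0,0,0,0,0,0,0])

```text
clock: 30.65
position: [0.5936, -0.2319, 0.1876]
ee_rot: [0.001, 0.997, -0.083, 0.003]
contact_force: [4.7, -1.7, -1.7]
width: 0.0138
```

```bash
python3 -c "from h import *;q()"
```

```text
t 30.65 pos [ 0.5936 -0.2319  0.1876] psi -9.54 tilt [ 0.0051 -0.0019] q6 71.9
F [ 4.7 -1.7 -1.7] M [-0.46 -1.13  0.18] w 0.0138
eff6 0.237 eff4 [-0.1   2.29]
```

Emit:
drive_tool(targets=[0,0,2,0,0,0,0,0,0,0,0,0,0,0])

```text
clock: 30.9
position: [0.5936, -0.232, 0.1876]
ee_rot: [0.001, 0.995, -0.1, 0.003]
contact_force: [6.1, -3.1, -1.0]
width: 0.0134
```

```bash
python3 -c "from h import *;q()"
```

```text
t 30.9 pos [ 0.5936 -0.232   0.1876] psi -11.52 tilt [ 0.005  -0.0021] q6 73.9
F [ 6.1 -3.1 -1. ] M [-0.5  -1.12  0.26] w 0.0134
eff6 0.314 eff4 [-0.02  2.3 ]
```

Emit:
drive_tool(targets=[0,0,2,0,0,0,0,0,0,0,0,0,0,0])

```text
clock: 31.15
position: [0.5936, -0.2321, 0.1876]
ee_rot: [0.001, 0.993, -0.118, 0.003]
contact_force: [5.0, -2.2, -1.2]
width: 0.0139
```

```bash
python3 -c "from h import *;q()"
```

```text
t 31.15 pos [ 0.5936 -0.2321  0.1876] psi -13.5 tilt [ 0.0049 -0.0023] q6 75.9
F [ 5.  -2.2 -1.2] M [-0.58 -1.06  0.45] w 0.0139
eff6 0.426 eff4 [0.07 2.32]
```

The stop showed cleanly this time: torque climbed 0.19, 0.24, 0.31, 0.43 N m from -7.5° to -13.5°, right where predicted. I'll unload slightly, release and retreat upward.

Emit:
drive_tool(targets=[0,0,-4,0,0,0,0,0,0,0,0,0,0,0,0,0,0,0,0,0,0.5,0,0,0,0,0,0,0.5,0,0,0,0,0,0,0.5,0,0,0,0,0,-10,0.5,0,0,0,0,0,-25,0.5,0,0,0,0,0,-35,0.5,0,0,0,0,0,-30,0.5,0,0,0,0,0,0,0.5])

```text
clock: 32.4
position: [0.5926, -0.2317, 0.291]
ee_rot: [0.001, 0.997, -0.083, 0.003]
contact_force: [0.1, 0.1, -0.3]
width: 0.0425
```

Run:
```python
from h import *
q()
a=get_image("scene")[:,:,::-1];t=get_image("top")[:,:,::-1]
cv2.imwrite("pics/sw.png",a);cv2.imwrite("pics/tw.png",t)
cv2.imwrite("pics/w.png",np.hstack([crop(a,130,110,80,90,5),crop(t,300,130,80,90,5)]) )
```

```text
t 32.4 pos [ 0.5926 -0.2317  0.291 ] psi -9.57 tilt [ 0.0062 -0.0031] q6 71.9
F [ 0.1  0.1 -0.3] M [ 0.02  0.01 -0.03] w 0.0425
eff6 -0.0 eff4 [-0.   0.1]
```

View pics/w.png

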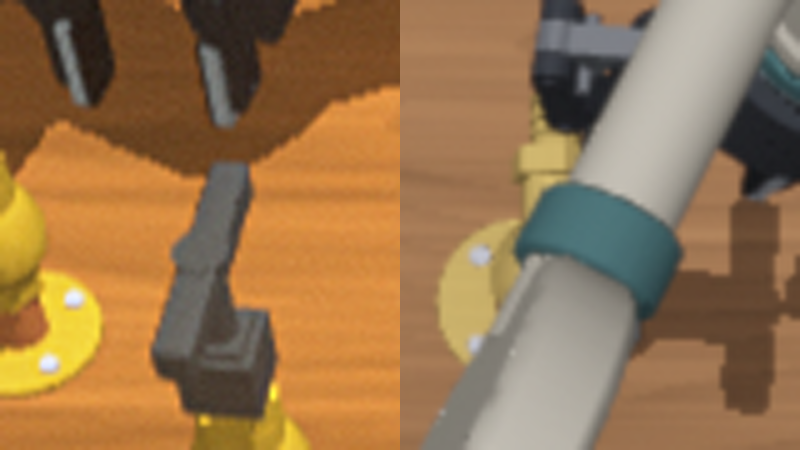

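Emit:
drive_tool(targets=[0,0,0,0,-25,-10,0.5,0,0,0,0,-45,0,0.5,0,0,0,0,-50,0,0.5,0,0,0,0,-50,0,0.5,0,0,0,0,-40,0,0.5,0,0,0,0,0,0,0.5,0,0,0,0,0,0,0.5])

```text
clock: 33.38
position: [0.6257, -0.0243, 0.296]
ee_rot: [0.0, 0.997, -0.083, -0.001]
contact_force: [-0.7, -0.5, 0.9]
width: 0.0426
```

Run:
```python
from h import *
q()
a=get_image("scene")[:,:,::-1];t=get_image("top")[:,:,::-1]
cv2.imwrite("pics/sx.png",a);cv2.imwrite("pics/tx.png",t)
cv2.imwrite("pics/x.png",np.hstack([crop(a,130,130,80,80,5),crop(t,310,140,80,80,5)]) )
for n,im in(("scene",a),("top",t)):
    d=cv2.absdiff(im,cv2.imread(f"pics/{n}0.png"))
cv2.imwrite("pics/xx.png",np.hstack([cv2.resize(a,(400,300)),cv2.resize(t,(400,300))]))
```

```text
t 33.375 pos [ 0.6257 -0.0243  0.296 ] psi -9.55 tilt [-0.0024 -0.0004] q6 91.0
F [-0.7 -0.5  0.9] M [-0.01  0.04 -0.05] w 0.0426
eff6 0.001 eff4 [0.09 0.02]
```

View pics/x.png

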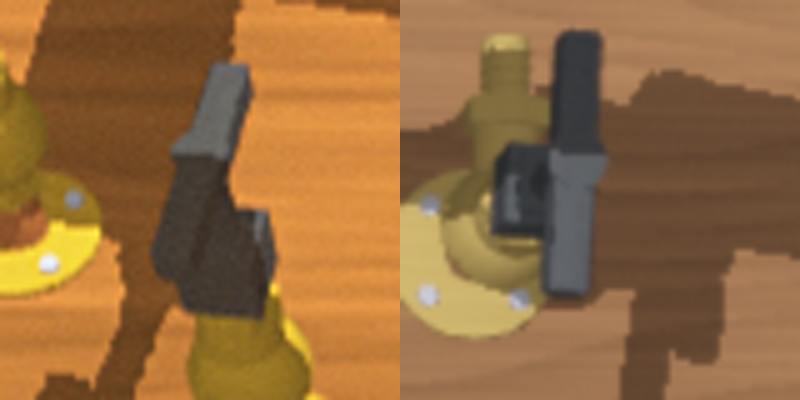

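View pics/xx.png

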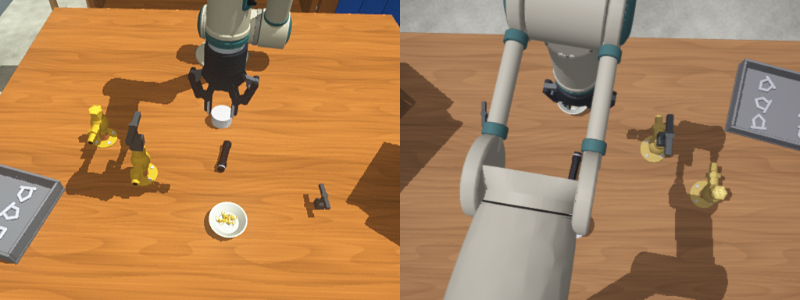

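Run:
```python
from h import *
fs=lambda u,v:((u+.5)/5-.5+130,(v+.5)/5-.5+130)
ft=lambda u,v:((u-400+.5)/5-.5+310,(v+.5)/5-.5+140)
# bar top far(-x)end... scene top end = far from camera(-x); top view lower end = -x
far=tri(fs(233,66),ft(566,292)); near=tri(fs(168,262),ft(580,36))
boss=tri(fs(203,153),ft(579,160))
for n,v in(("far",far),("near",near),("boss",boss)):print(n,v[0].round(4),round(v[1],1))
```

```text
far [ 0.5426 -0.2275  0.2102] 0.5
near [ 0.6404 -0.2359  0.207 ] 1.5
boss [ 0.5914 -0.2317  0.2128] 1.3
```

```bash
python3 -c "
from rig import *
print(sign_off())"
```

```text
the job is handed in; nothing more can be done
None
```

I shut the valve and left the key standing on the spindle, released. I handed the job in at about 33 s on the clock, and no verdict is reported.

**What I did:** I put the larger key on the left-most valve. It dropped fully down at the first try, and I turned it clockwise until it met the stop.

**What went wrong:**
- **Overturned:** I read the stop late and turned about 30° past it. The key seems to have been forced round the square.
- **Slipped grip:** When I lifted the key to check, it slid and tipped in the jaws. Re-seating it then pressed one time at about 63 N on the wrist, under the 120 N limit.
- **Recovery:** I re-seated the key, let go, gripped it again and turned it gently. Torque rose from 0.19 to 0.43 N m between -7.5° and -13.5°, close to where the stop had first shown.

**Last checks:**
- **Key seated:** Seen from both cameras, the top of the key is at z = 0.2128 m (0.213 expected when fully down). It is within about 1 mm of the spindle's axis.
- **Upright:** It looks upright. The two ends of the handle measured about 3 mm different in height, which is roughly the picking error.
- **Other objects:** The tin, dish and reel seat look undisturbed, but I did not measure them. The gripper is clear of everything.
- **Not confirmed:** The spindle's angle cannot be seen under the key, so "fully shut" rests on feeling the stop by torque.

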